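# Turn a gas elbow home to its mark, lock it and open the gas

### The arm

A 6-joint arm with a two-finger parallel gripper is mounted at the origin on the work surface. World frame = base frame: x ahead of the robot, y to its left, z up, the work surface at z = 0. Lengths are in mm, angles in rad, forces in N, time in s.
With the tool pointing down it reaches from about 400 to 925 mm from the base axis. Payload 12.5 kg.
Tool frame: the origin (TCP) lies at the very end of the fingers, on their centre line; the grasp point (between the pads) lies 19 mm behind it; z points along the fingers, x is the direction in which the jaws open and shut, and the axes are right-handed (so a half turn about z gives the same grasp; the last joint's range is limited). The gripper opens to 95 mm and grips with 3 to 60 N. Pads are 20 mm wide; open, the fingers measure 119 mm over their backs; the gripper's body (75 mm by 180 mm) begins 59 mm behind the grasp point.
Start: joints at [-1.381, 0.491, 1.559, -0, 1.092, -0.106], TCP at [182.214, -597.867, 214.661] pointing down, gripper open.
Joint ranges: [-3.1, 3.1], [-0.84, 2.19], [0.05, 2.79], [-1.13, 4.28], [0.06, 2.93], [-2.69, 2.69]. Speed limits (rad/s): [2.22, 2.22, 2.79, 3.14, 3.14, 3.14].

### API

Orientations are given as [roll, pitch, yaw] about the fixed x, y, z axes, in that order (R = Rz(yaw) Ry(pitch) Rx(roll)).
In Python, from cell import env gives the robot as it stands.
- The arm moves only by the tool arm_command, never from a script. Its argument "motion" is one flat list of numbers, 7 for each row, row after row: the opening, from -1 (shut) to 1 (fully open), then the shift along the tool's x, y, z in mm, then the turn, a rotation vector about the tool's x, y, z in degrees. In form: [fingers, dx, dy, dz, rx, ry, rz, fingers, dx, dy, dz, rx, ry, rz, ...]. A call has 1 to 20 rows; each row is the pose to reach, as a shift and turn from the pose commanded when the call began, along the tool's axes at that moment; what a row does not reach only later rows make up. A row lasts 1/10 s, in which the tool goes at most 50 mm and 8.59 degrees, less where a joint would pass 70% of its speed; a pose out of reach is approached as far as the arm can. A call with a gripper value outside its range is refused whole. The fingers move at their own pace and stop on an object; the grip force is fixed at half the most. Time passes only in rows, so rows that repeat a pose let the fingers close. It gives the time, the measured TCP pose, the force and the opening at its end, in the units of the state.
- env.state(): the state, without advancing time (a new reading comes with each control period).
- env.read_camera(name): name is "side" or "top"; returns (picture, depth): 400x640x3 uint8, red, green, blue; 400x640 float32, mm along the optical axis (not along the pixel's ray), 0 where there is no reading.
- env.calibration(name): a dict with "fx", "fy", "cx", "cy" (pixels), "distortion" ([k1, k2, p1, p2, k3] as OpenCV has them; the pictures are not rectified), "cam_to_world" (4x4, takes a point from camera to world coordinates). Camera axes: x right, y down, z forward; pixel columns grow to the right and rows downward; lengths in mm; the calibration is good to about 2 mm. A picture is of the moment at which its call begins. calibration takes no time and is no camera call.
- env.job_done(): hands the job in, once; it reports no verdict.
Trained networks look in the newest picture that a camera, given by its name, has taken for a name from the list of things; names that differ only in an ending like _2 or _b are one class to them, and where a whole thing is asked for, a point or a joint stands for the part that bears it (a point fixed in the world has none). Each returns a list of dicts, best first, with "confidence" (0 to 1); they miss things now and then, are a little off and sometimes report something else, mostly with a low value. They report only what shows in the picture. A call takes as long as a camera call. They do not tell look-alikes from the thing itself.
- env.recognise(camera, label): "location" ([column, row] in pixels, amid what is visible of it).
- env.silhouettes(camera, label): "region" (400x640 bool, what is visible of it) and "location" ([column, row] in pixels, amid what is visible of it).
- env.spot_point(camera, label): "location" ([column, row] in pixels: a listed point, or the origin of a listed thing).
The state is a dict: "t": time; "joints": joint angles; "qvel": joint speeds; "tau": joint torques, N m; "eef_pos": TCP position; "tcp_rot": TCP orientation; "ft_force": force on the tool from outside, world axes, zero at the start; "moment": the same for the moment, N m; "opening": opening from 0.0 (shut) to 1.0 (fully open).
Only numpy, scipy, OpenCV 4.12 (cv2) and the standard library are available. Lean on these libraries where they do the work, as an engineer would, in place of code of your own. Each camera call takes 0.05 s, during which the arm holds its last target.

### The job

Pull the yellow transit cap off the blue elbow on the sloping gas-port panel and leave it lying in the small steel tray. Then screw the elbow down clockwise, without turning past, until its hose outlet points at the red mark on the black ring, swing the black-knobbed lock lever all the way over to its up-slope stop, and finally push the green gas toggle fully over to its other stop, away from the side it leans to. Leave the ring with its red mark and everything else on the bench where it is.

Things in the scene. Friction and masses are not known exactly. Their poses are not given: they have to be found in the camera images.
- stub (a point): Foot of the brass threaded stub, on the surface of the white sloping panel (140 mm up the slope, 250 mm wide, fixed). Its z axis is the stub's axis, square to the panel, tilted 30 deg from vertical towards the robot; x points up the slope, y to the left along the panel. The panel's middle is 50 mm from the stub along -y; this point is about 85 mm above the bench.
- head (a point): Grip head of the blue plastic elbow, a square block 18 x 18 mm, 34 mm high: its flats run from 22 mm below this point to 12 mm above it. The point lies on the stub's axis, 60 mm from the panel at joint elbow = 0. z = stub axis away from the panel; x = direction of the outlet; the flats face +-x and +-y. The head stands above the outlet, so fingers closing on it from along the axis clear the outlet.
- outlet (a point): Centre of the end of the elbow's hose outlet (barbed spout, 15 mm thick narrowing to 9 mm), 40 mm from the stub's axis along the elbow's x and 34 mm below head along the axis.
- elbow (a joint): Turn of the elbow on its thread, rad; grows clockwise seen from above (screwing down). It starts between 0 and 0.6 and is already started on the thread; it sinks 1 mm per rad towards the panel, turns freely between -0.2 and 5.2 against a steady friction of about 0.12 N m, and stays where it is left. At 0 the outlet points down the slope (-x of stub); clockwise it passes +y, then +x.
- mark (a point): Top of the red block (10 x 10 mm, 12 mm high) on the flat black index ring (radius 52 mm) round the stub; 46 mm from the stub's axis, 14 mm above the panel. x points outward from the stub's axis through the mark. The outlet passes above and just inside it. The elbow must be turned 1.6 to 3.6 rad to reach it. The ring is stiff (1 N m) and is not to be turned.
- cap_center (a point): Centre of the loose yellow transit cap, a round cup upside down over the top 18 mm of the elbow's head: 34 mm outside diameter, 28 mm inside, 21 mm high, 20 g. z = its axis, from mouth to closed top. It sits loosely, pull it off along the stub's axis.
- tray_in (a point): Centre of the inner floor of the fixed square steel tray, 120 x 120 mm outside, walls 4 mm thick, rim 25 mm above the bench, x and y along its sides.
- lock_knob (a point): Middle of the black upright knob (16 mm diameter, 34 mm high, its axis square to the panel) at the end of the lock lever, 38 mm from the panel. It moves on a circle of 55 mm radius round lock_pivot.
- lock_pivot (a point): Point on the lock lever's pivot axis (square to the panel), at the height of the knob's middle; 105 mm from the stub along -y. Axes as stub.
- lock (a joint): Lock lever, rad: 0 = open (lever points down the slope and outward), 1.4 = locked, at its stop (points up the slope and outward). Grows counter-clockwise seen from above, so the knob swings up the slope. Starts at 0 to 0.15; friction 0.12 N m, stays where left.
- gas_tip (a point): Tip of the green gas toggle lever on its grey block (70 x 50 x 25 mm, fixed): centre of the green ball, 26 mm diameter, on a 10 mm rod; it moves on an arc of 80 mm radius about gas_pivot, leaning 0.5 rad to -x at the start and 0.5 rad to +x when open, 92 to 102 mm above the bench. A light push moves it (about 1 N).
- gas_pivot (a point): Pivot of the gas toggle, in the middle of its block, 22 mm above the bench. z up; the toggle swings from -x to +x of this frame, about its y.
- gas (a joint): Gas toggle, rad: 0 = shut, leaning to the block's -x (roughly towards the robot); 1.0 = open, at its stop, leaning to +x. Stays where left.
- dishes_mid (a point): Two stacked culture dishes, 92 mm across, 27 mm high, loose: leave alone; point at the middle.
- forceps_mid (a point): Steel forceps lying flat, 126 mm long, 6 mm high, loose: leave alone; middle.
- wellplate_mid (a point): Tan well plate, 85 x 127 x 14 mm, loose: leave alone; middle.
- medium_mid (a point): Bottle of red medium, 70 mm across, 160 mm high, loose: leave alone; half-way up.
- tipbox_mid (a point): Orange tip box with clear lid, 85 x 120 x 65 mm, loose: leave alone; middle.
There are look-alikes about, which are no part of the job. Of the things shaped like the part that bears cap_center, the yellow one is meant.

How it is judged (in metres and radians):
On the way, in this order (a step that is already met when the one before it is completed fails the run):
1. the cap lies in the tray, let go (x of cap_center in the frame of tray_in between -0.052 and 0.052 m and y of cap_center in the frame of tray_in between -0.052 and 0.052 m and z of cap_center in the frame of tray_in below 0.03 m and contact force between the fingers and cap below 0.2 N and linear speed of cap below 0.03 m/s), for 0.2 s.
2. the elbow's outlet points at the mark (its end within 5 mm of the mark's line), let go (y of outlet in the frame of mark between -0.005 and 0.005 m and x of outlet in the frame of mark above -0.025 m and contact force between the fingers and elbow below 0.2 N and velocity of joint elbow below 0.05 rad/s), for 0.2 s.
3. the lock lever is over (1.2 of 1.4 rad) (value of joint lock above 1.2 rad), for 0.1 s.
4. the gas toggle is over (0.85 of 1.0 rad) (value of joint gas above 0.85 rad), for 0.1 s.
At the end, for the whole second after the job is handed in: Cap at rest in the tray (centre within 52 mm of the tray's centre along each side, below 30 mm above its floor); the end of the elbow's outlet within 5 mm sideways of the line from the stub through the mark, on the mark's side; lock lever at 1.2 rad or more; gas toggle at 0.85 rad or more (x of cap_center in the frame of tray_in between -0.052 and 0.052 m and y of cap_center in the frame of tray_in between -0.052 and 0.052 m and z of cap_center in the frame of tray_in below 0.03 m and y of outlet in the frame of mark between -0.005 and 0.005 m and x of outlet in the frame of mark above -0.025 m and value of joint lock above 1.2 rad and value of joint gas above 0.85 rad and linear speed of cap below 0.02 m/s and velocity of joint elbow below 0.05 rad/s); the robot touches nothing.
It fails at once if the elbow is turned well past the mark (its outlet more than 12 mm beyond the mark's line) (y of outlet in the frame of mark below -0.012 m and x of outlet in the frame of mark above -0.04 m).
It fails at once if the mark's ring is turned (mark moved 4 mm) (distance of mark from where it was at the start of the episode above 0.004 m).
It fails at once if a bystander is moved by more than 25 mm (distance of any of dishes_mid, forceps_mid, wellplate_mid, medium_mid, tipbox_mid from where it was at the start of the episode above 0.025 m).
It also fails if it takes over 72 s, if anything falls off the work surface, if the arm or the gripper's body presses on something with over 40 N, if the wrist force passes 120 N, or if a joint passes its speed limit or range.

## Working session

There is one attempt and no reset: what is moved stays moved. The work goes in short steps, Python scripts to look and compute and a tool call to move; the robot and the scene stay as the last step left them, time stands still between calls to the robot, and variables do not carry over. Pictures are saved under pics/ and viewed, and the job is handed in when it is done.

Besides the shell and the picture viewer there is one more tool, called after "Call:" as name(argument=value, ...), one argument or row to a line, values as JSON. arm_command: Moves the arm, as the interface text tells. Its arguments: {"type":"object","properties":{"motion":{"type":"array","items":{"type":"number"}}},"required":["motion"]}

```bash
ls; mkdir -p pics
python3 - <<'E'
from cell import env
import cv2,json
print(env.state())
for n in("side","top"):
    p,d=env.read_camera(n)
    cv2.imwrite(f"pics/{n}0.png",p[:,:,::-1])
    c=env.calibration(n);print(n,c)
E
```

```text
pics
{'t': 0.0, 'joints': array([-1.38057340e+00,  4.91556650e-01,  1.55946591e+00, -2.21134196e-05,
        1.09170159e+00, -1.05591076e-01]), 'qvel': array([-9.38566977e-04, -6.17350763e-05,  5.16330863e-04, -5.07049426e-04,
        3.58980189e-04,  5.58169917e-04]), 'tau': array([-8.02637787e-04, -6.12638783e+01, -2.58179981e+01,  6.92001614e-02,
        4.82411915e-02, -1.04864273e-04]), 'eef_pos': array([ 182.17290301, -597.59644376,  214.05789011]), 'tcp_rot': array([-3.14149290e+00,  1.12726058e-03, -1.27497206e+00]), 'ft_force': array([-0.14636174, -0.05074437, -0.01340547]), 'moment': array([-0.03713652,  0.02684395, -0.01027007]), 'opening': 1.001186117372546}
side {'fx': 391.86644913568585, 'fy': 391.86644913568585, 'cx': 316.5129794742862, 'cy': 200.92967452098844, 'distortion': array([-0.0127526,  0.       ,  0.       ,  0.       ,  0.       ]), 'cam_to_world': array([[-9.44183355e-01, -2.14173004e-01,  2.50295258e-01,
         3.47806121e+02],
       [-3.29179560e-01,  5.84365064e-01, -7.41726560e-01,
         6.87366996e+02],
       [ 1.25940013e-02, -7.82717955e-01, -6.22249142e-01,
         6.89159757e+02],
       [ 0.00000000e+00,  0.00000000e+00,  0.00000000e+00,
         1.00000000e+00]])}
top {'fx': 518.1250999064761, 'fy': 518.1250999064761, 'cx': 318.79839283072056, 'cy': 200.54638329199247, 'distortion': array([-0.03105472,  0.        ,  0.        ,  0.        ,  0.        ]), 'cam_to_world': array([[ 1.32756880e-02, -9.98672308e-01,  4.97732577e-02,
         5.35370406e+02],
       [-9.99541277e-01, -1.18991920e-02,  2.78503881e-02,
        -1.58123813e+01],
       [-2.72211498e-02, -5.01201587e-02, -9.98372164e-01,
         1.34318266e+03],
       [ 0.00000000e+00,  0.00000000e+00,  0.00000000e+00,
         1.00000000e+00]])}
```

View pics/side0.png

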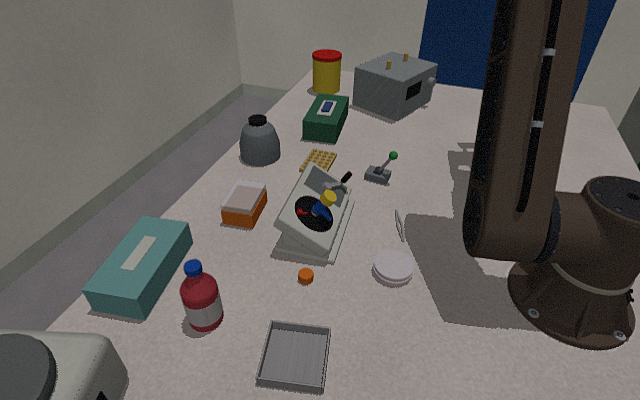

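View pics/top0.png

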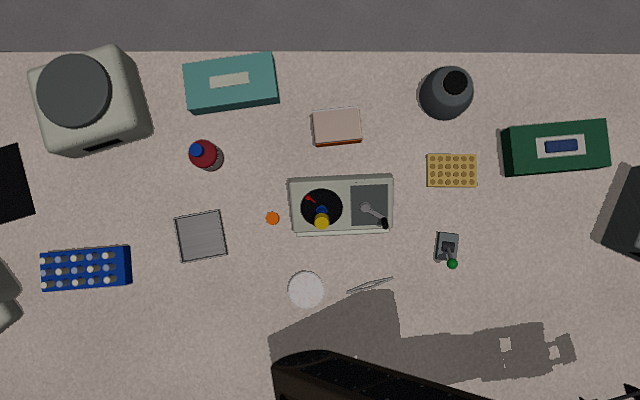

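The top view shows the panel at (340,205), the ring at (322,207), the red mark at (309,198), the yellow cap at (321,221), the lock knob at (385,223), the green ball at (452,264) and the tray at (202,235). The orange cap at (272,218) is a look-alike.

```bash
cat > h.py <<'E'
from cell import env
import cv2, numpy as np
from scipy.spatial.transform import Rotation as R
def ray(n,uv):
    c=env.calibration(n);K=np.array([[c['fx'],0,c['cx']],[0,c['fy'],c['cy']],[0,0,1]])
    p=cv2.undistortPoints(np.array(uv,float).reshape(-1,1,2),K,c['distortion']).reshape(-1,2)
    return np.c_[p,np.ones(len(p))],c['cam_to_world']
def world(n,uv,z):
    r,T=ray(n,uv); return (r*np.reshape(z,(-1,1)))@T[:3,:3].T+T[:3,3]
def cloud(n,d):
    v,u=np.mgrid[0:400,0:640]
    w=world(n,np.c_[u.ravel(),v.ravel()],d.ravel()).reshape(400,640,3); w[d<=0]=np.nan; return w
def proj(n,P):
    c=env.calibration(n);K=np.array([[c['fx'],0,c['cx']],[0,c['fy'],c['cy']],[0,0,1]])
    Ti=np.linalg.inv(c['cam_to_world'])
    return cv2.projectPoints(np.array(P,float).reshape(-1,1,3),cv2.Rodrigues(Ti[:3,:3])[0],Ti[:3,3],K,c['distortion'])[0].reshape(-1,2)
def tri(uv1,uv2):
    A=np.zeros((3,3));b=np.zeros(3);L=[]
    for n,uv in(("top",uv1),("side",uv2)):
        r,T=ray(n,[uv]);d=T[:3,:3]@r[0];d/=np.linalg.norm(d);M=np.eye(3)-np.outer(d,d);A+=M;b+=M@T[:3,3];L.append((M,T[:3,3]))
    x=np.linalg.solve(A,b);return x,[np.linalg.norm(M@(x-o)) for M,o in L]
E
python3 - <<'E'
from h import *
np.set_printoptions(precision=1,suppress=True)
C={}
for n in("side","top"):
    p,d=env.read_camera(n);C[n]=cloud(n,d);np.savez(f"{n}0.npz",p=p,d=d,w=C[n])
for l in["stub","head","outlet","mark","cap_center","tray_in","lock_knob","lock_pivot","gas_tip","gas_pivot"]:
    o={}
    for n in("top","side"):
        r=env.spot_point(n,l)
        o[n]=r[:3]
        print(l,n,[(np.array(x['location']),round(x['confidence'],2)) for x in r[:3]])
    if o['top'] and o['side']: print('   tri',*tri(o['top'][0]['location'],o['side'][0]['location']))
print(env.state()['t'])
E
```

```text
stub top [(array([318.9, 206.7]), 0.78)]
stub side [(array([314.3, 211.5]), 0.62)]
   tri [580.9  18.   93.9] [np.float64(1.9955416854667418), np.float64(1.9955416854666637)]
head top [(array([321.1, 220. ]), 0.39)]
head side [(array([324.6, 196.8]), 0.76)]
   tri [553.1  12.6 141.1] [np.float64(2.988303162385347), np.float64(2.988303162385477)]
outlet top []
outlet side [(array([334.3, 217.7]), 0.5)]
mark top [(array([306.4, 198.7]), 0.82), (array([369.1, 209.5]), 0.69), (array([445.1, 245.8]), 0.32)]
mark side [(array([301.6, 209.2]), 0.93), (array([345. , 179.7]), 0.69)]
   tri [599.9  47.6 118.5] [np.float64(0.6126644256166919), np.float64(0.6126644256167616)]
cap_center top [(array([321.5, 222.6]), 0.73), (array([274.2, 213.6]), 0.51)]
cap_center side [(array([331.3, 199.2]), 0.51)]
   tri [542.5  10.4 135.7] [np.float64(1.7637942707213992), np.float64(1.763794270721253)]
tray_in top [(array([202.8, 237.6]), 0.84), (array([445.1, 243.5]), 0.16)]
tray_in side [(array([294.7, 360.5]), 0.97), (array([320.6, 162. ]), 0.27)]
   tri [504.7 326.6 -10.3] [np.float64(3.1776812675400024),
[... 235 characters left out ...]
0918964308475), np.float64(15.180918964308496)]
lock_pivot top [(array([367.6, 207.7]), 0.65)]
lock_pivot side [(array([333.3, 178.6]), 0.56)]
   tri [575.3 -99.  113.1] [np.float64(5.992250571181283), np.float64(5.992250571181395)]
gas_tip top [(array([450.3, 261.8]), 0.5), (array([448.9, 166.6]), 0.27)]
gas_tip side [(array([391.6, 156.7]), 0.63)]
   tri [ 454.  -298.9   87.2] [np.float64(0.37417595330404674), np.float64(0.3741759533039775)]
gas_pivot top [(array([444.4, 245. ]), 0.75)]
gas_pivot side [(array([377.3, 172.1]), 0.88), (array([317.1, 163.1]), 0.31), (array([344.6, 178.8]), 0.29)]
   tri [ 490.6 -298.2   25.3] [np.float64(1.859075297485076), np.float64(1.8590752974851523)]
1.2
```

Run:
```python
import cv2
for n,(a,b,c,d),k in(("top",(160,260,270,480),3.6),("side",(140,270,260,420),5)):
    p=cv2.imread(f"pics/{n}0.png")[a:b,c:d];cv2.imwrite(f"pics/{n}0z.png",cv2.resize(p,None,fx=k,fy=k,interpolation=cv2.INTER_CUBIC))
```

```text
(no output)
```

View pics/top0z.png

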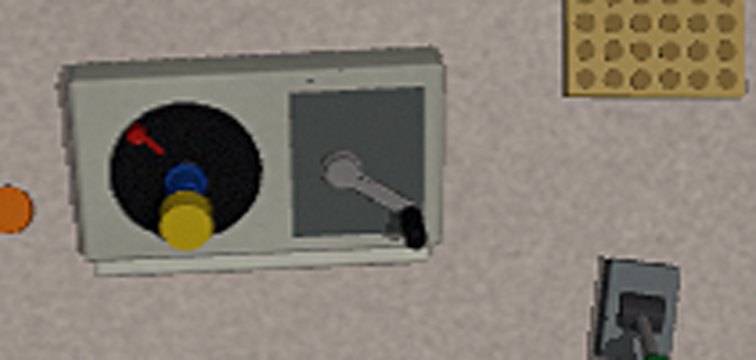

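View pics/side0z.png

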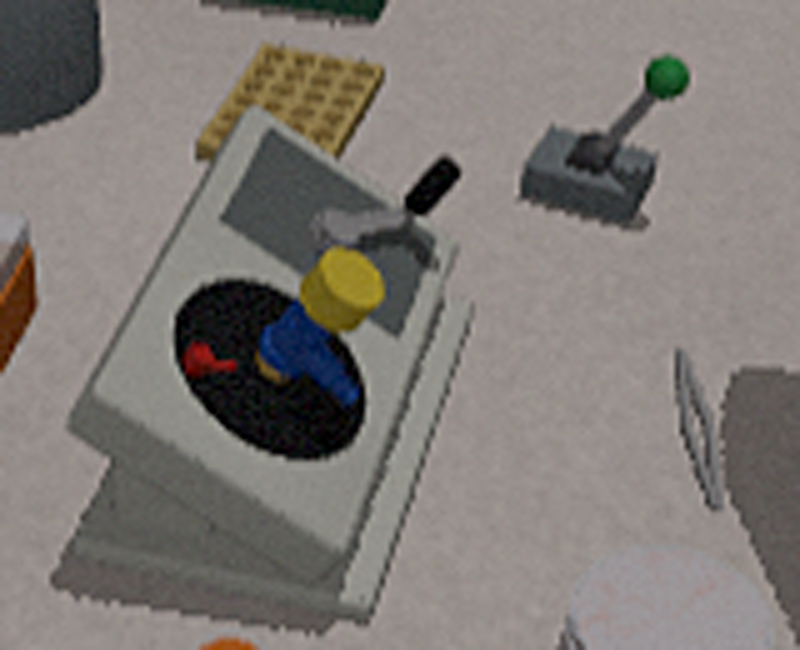

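Both zooms agree: the outlet points roughly down-slope, and the red mark sits up-slope and to the left. Next, an accurate panel fit.

Run:
```python
from h import *
np.set_printoptions(precision=2,suppress=True)
def fitplane(P):
    for _ in range(6):
        c=P.mean(0);n=np.linalg.svd(P-c,full_matrices=False)[2][2];n*=np.sign(n[2]);r=(P-c)@n;P=P[abs(r)<max(2*r.std(),0.8)]
    return c,n,r.std()
for n,(a,b,c_,d_) in(("top",(165,245,280,400)),("side",(155,265,270,360))):
    f=np.load(n+"0.npz");p=f['p'].astype(int);w=f['w']
    m=np.zeros((400,640),bool);m[a:b,c_:d_]=1
    m&=np.isfinite(w).all(2)&(w[:,:,2]>40)
    # expected normal
    lum=p.sum(2)
    pre=np.array([-.5,0,.866])
    q=(w-np.array([581,18,90.]))@pre
    white=m&(lum>330)&(abs(q)<15)
    cen,nn,s=fitplane(w[white])
    yaw=np.arctan2(-nn[1],-nn[0])
    print(n,'plane',cen,nn,s,'tilt',np.degrees(np.arccos(nn[2])),'yaw from n',np.degrees(yaw))
    # black ring
    r=(w-cen)@nn
    black=m&(lum<90)&(abs(r)<6)
    # in panel coordinates
    x=np.array([nn[2],0,-nn[0]]);x/=np.linalg.norm(x);y=np.cross(nn,x)
    allp=m&(abs(r)<5)
    Q=np.c_[(w[allp]-cen)@x,(w[allp]-cen)@y].astype(np.float32)
    print('rect',cv2.minAreaRect(Q))
    lo=np.percentile(Q,[0.5,99.5],axis=0);print(lo)
    k,lab,st,ce=cv2.connectedComponentsWithStats(black.astype(np.uint8)); i=1+np.argmax(st[1:,4]);B=lab==i
    cn=max(cv2.findContours(B.astype(np.uint8),cv2.RETR_EXTERNAL,cv2.CHAIN_APPROX_NONE)[0],key=len)[:,0]
    hull=cv2.convexHull(cn)[:,0]
    # intersect rays with ring plane (+2mm guess)
    rr,T=ray(n,hull);d=rr@T[:3,:3].T;t=((cen+nn*np.median(r[B])-T[:3,3])@nn)/(d@nn);P=T[:3,3]+d*t[:,None]
    Q=np.c_[(P-cen)@x,(P-cen)@y]
    A=np.c_[2*Q,np.ones(len(Q))];s=np.linalg.lstsq(A,(Q**2).sum(1),rcond=None)[0];rad=np.sqrt(s[2]+s[0]**2+s[1]**2)
    print('ring height',np.median(r[B]),'centre',cen+x*s[0]+y*s[1],'radius',rad,'resid',(np.hypot(*(Q-s[:2]).T)-rad).std())
    # yellow, red
    hsv=cv2.cvtColor(f['p'],cv2.COLOR_RGB2HSV)
    ylw=m_=np.zeros_like(m);ylw[a:b,c_:d_]=1;ylw=ylw&(hsv[:,:,0]>22)&(hsv[:,:,0]<34)&(hsv[:,:,1]>150)
    red=m&((hsv[:,:,0]<6)|(hsv[:,:,0]>174))&(hsv[:,:,1]>150)
    for nm,M in(('yellow',ylw),('red',red)):
        v,u=np.nonzero(M);print(nm,len(u),u.mean(),v.mean(),np.nanmedian(w[M],0),'height',np.nanpercentile((w[M]-cen)@nn,[5,50,95]))
```

```text
top plane [594.4  -20.31  90.48] [-0.5  -0.03  0.87] 1.8253910436957643 tilt 29.86013738812008 yaw from n 3.3700176913237434
rect ((-9.448898315429688, -14.998008728027344), (141.7873077392578, 248.75537109375), 2.9489669799804688)
[[ -80.16 -138.36]
 [  62.84  108.3 ]]
ring height 2.7588587131547504 centre [582.49  13.2   84.78] radius 50.45380303057002 resid 0.4047830632143957
yellow 208 321.19711538461536 220.6875 [547.87  11.72 148.17] height [53.32 73.71 77.98]
red 47 310.8085106382979 199.06382978723406 [602.45  42.44 107.08] height [ 0.73  6.63 16.32]
side plane [586.7    2.15  87.89] [-0.5  -0.03  0.87] 0.957597626119473 tilt 29.93608713321068 yaw from n 3.078358559681366
rect ((-2.0084800720214844, -36.640625), (139.78163146972656, 251.03475952148438), 2.9827067852020264)
[[ -73.35 -158.57]
 [  69.66   88.27]]
ring height 3.200773007431366 centre [581.83  17.21  85.55] radius 50.519326745334695 resid 0.3646467084109844
yellow 208 327.64903846153845 197.81730769230768 [546.65  21.03 146.07] height [53.92 73.32 75.94]
red 77 305.23376623376623 212.16883116883116 [601.65  46.13 105.31] height [ 2.19  4.28 14.74]
```

```bash
cat >> h.py <<'E'
yaw=np.radians(3.05);
Rs=R.from_euler('z',yaw).as_matrix()@R.from_euler('y',-30,degrees=True).as_matrix()  # columns: up-slope, left, normal
S=np.array([583.7,15.3,82.7])
def pan(x,y,z): return S+Rs@np.array([x,y,z],float)
def delta(pos,Rt):
    s=env.state();R0=R.from_euler('xyz',s['tcp_rot']).as_matrix()
    d=R0.T@(np.array(pos)-s['eef_pos']);rv=R.from_matrix(R0.T@Rt).as_rotvec(degrees=True)
    return d,rv
def toolR(zdir,xdir):
    z=np.array(zdir,float);z/=np.linalg.norm(z);x=np.array(xdir,float);x-=z*(x@z);x/=np.linalg.norm(x);return np.c_[x,np.cross(z,x),z]
E
python3 - <<'E'
from h import *
np.set_printoptions(precision=1,suppress=True)
print(Rs)
for n in("top","side"): print(n,proj(n,[S,pan(0,0,64.5),pan(0,0,75),pan(0,-105,38),pan(70,75,0),pan(-70,75,0),pan(70,-175,0),pan(-70,-175,0)]))
# mark angle per camera, head relative own ring centre
for n,uv,rc in(("top",(306.4,198.7),(582.49,13.2,84.78)),("side",(301.6,209.2),(581.83,17.21,85.55))):
    nn=Rs[:,2];o=np.array(rc)-3*nn
    rr,T=ray(n,[uv]);d=T[:3,:3]@rr[0];t=((o+14*nn-T[:3,3])@nn)/(d@nn);P=T[:3,3]+d*t
    l=Rs.T@(P-o);print(n,l,'radius',np.hypot(l[0],l[1]),'angle deg (from -x cw via +y):',np.degrees(np.arctan2(l[1],-l[0])))
f=np.load("top0.npz");w=f['w']
m=np.zeros((400,640),bool);m[200:270,165:235]=1;z=w[:,:,2]
print('bench z',np.nanmedian(w[270:290,180:230],axis=(0,1)))
M=m&(z>10)&(z<40);print('rim',np.nanpercentile(w[M],[1,50,99],axis=0))
v,u=np.nonzero(M);q=cv2.minAreaRect(w[M][:,:2].astype(np.float32));print(q)
print('floor',np.nanmedian(w[225:245,195:210],axis=(0,1)))
print('wpose up',delta([182,-598,330],R.from_euler('xyz',env.state()['tcp_rot']).as_matrix()))
print(delta(pan(0,0,130),toolR(-Rs[:,2],Rs[:,0])))
E
```

```text
[[ 0.9 -0.1 -0.5]
 [ 0.   1.  -0. ]
 [ 0.5  0.   0.9]]
top [[320.4 206.5]
 [320.4 219.4]
 [320.4 221.7]
 [364.7 212.2]
 [287.5 181.8]
 [291.7 232.5]
 [392.9 177.3]
 [391.9 228.5]]
side [[312.7 214.1]
 [326.4 198.1]
 [328.8 195.4]
 [331.9 179.8]
 [276.9 217.9]
 [328.8 251.5]
 [309.8 159.8]
 [352.  188.5]]
top [29.8 34.  14. ] radius 45.24179438248803 angle deg (from -x cw via +y): 131.18633177645697
side [31.7 20.6 14. ] radius 37.75891019449024 angle deg (from -x cw via +y): 147.00865290439694
bench z [393.5 316.7  -0.4]
rim [[439.3 258.8  10.1]
 [509.8 332.4  22.6]
 [573.8 392.5  30.3]]
((506.6107177734375, 326.5937194824219), (120.46027374267578, 120.51864624023438), 12.125926971435547)
floor [511.1 324.2   3.8]
wpose up (array([   0.1,    0.2, -115.4]), array([0., 0., 0.]))
(array([-485.1, -499.7,   19.3]), array([ 19.9,  25.4, -74.2]))
```

Call:
arm_command(
  motion=[0.2,0,0,-50,0,0,0,0.2,0,0,-115,0,0,0,0.2,0,0,-115,0,0,0,0.2,-240,-250,-115,10,12.7,-37,0.2,-240,-250,-115,10,12.7,-37,0.2,-240,-250,-115,10,12.7,-37,0.2,-240,-250,-115,10,12.7,-37,0.2,-240,-250,-115,10,12.7,-37,0.2,-240,-250,-115,10,12.7,-37,0.2,-485,-500,-80,19.9,25.4,-74.2,0.2,-485,-500,-80,19.9,25.4,-74.2,0.2,-485,-500,-80,19.9,25.4,-74.2,0.2,-485,-500,-80,19.9,25.4,-74.2,0.2,-485,-500,-80,19.9,25.4,-74.2,0.2,-485,-500,-80,19.9,25.4,-74.2,0.2,-485,-500,-80,19.9,25.4,-74.2,0.2,-485,-500,-80,19.9,25.4,-74.2,0.2,-485,-500,-80,19.9,25.4,-74.2],
)

```text
t: 3.0
eef_pos: [520.4, 17.0, 294.3]
tcp_rot: [-3.14, -0.523, 0.057]
ft_force: [-0.4, -0.1, -0.0]
opening: 0.6
```

```bash
cat >> h.py <<'E'
def snap(n,name,box,k):
    p,d=env.read_camera(n);np.savez(name+".npz",p=p,d=d,w=cloud(n,d));a,b,c,e=box
    cv2.imwrite(f"pics/{name}.png",cv2.resize(p[a:b,c:e,::-1],None,fx=k,fy=k,interpolation=cv2.INTER_CUBIC))
E
python3 - <<'E'
from h import *
np.set_printoptions(precision=2,suppress=True)
print(env.state())
print(delta(pan(0,0,130),toolR(-Rs[:,2],Rs[:,0])))
snap("side","s1",(60,280,200,460),3)
snap("top","t1",(120,280,220,440),3.5)
E
```

```text
{'t': 3.0, 'joints': array([-0.15,  0.09,  2.03,  0.21,  0.52, -0.37]), 'qvel': array([-0.12, -0.03,  0.03,  0.08,  0.04, -0.23]), 'tau': array([  3.61, -31.54, -26.63,  -0.68,  -1.8 ,   2.8 ]), 'eef_pos': array([520.38,  17.02, 294.26]), 'tcp_rot': array([-3.14, -0.52,  0.06]), 'ft_force': array([-0.44, -0.08, -0.01]), 'moment': array([-0.05,  0.24,  0.02]), 'opening': 0.5996638969865048}
(array([-51.1 ,   5.23,  84.77]), array([-0.22,  0.01,  0.21]))
```

View pics/s1.png

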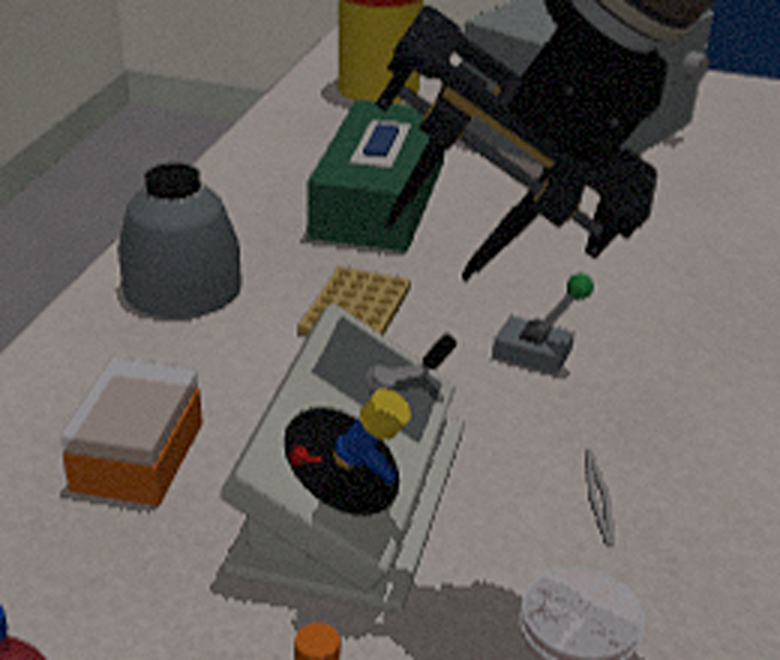

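View pics/t1.png

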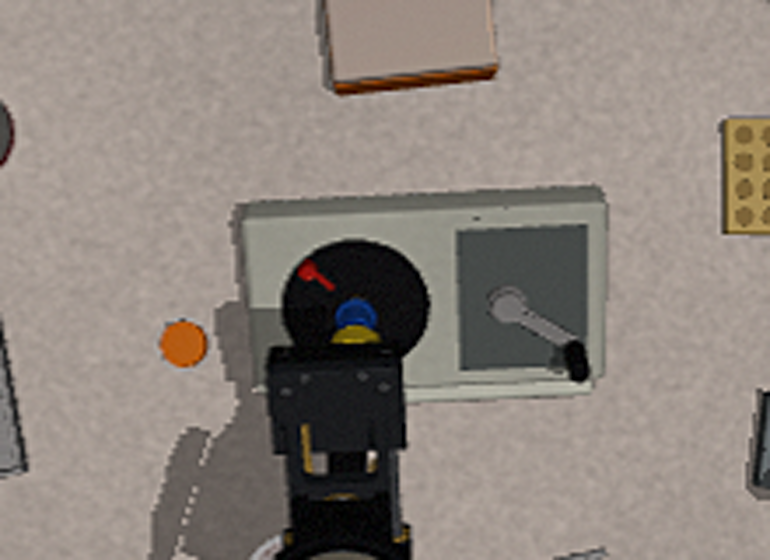

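The gripper hovers above and behind the cap, jaws up/down the slope. I'm moving it to the on-axis standoff.

Call:
arm_command(
  motion=[0.2,-51,5,85,0,0,0,0.2,-51,5,85,0,0,0,0.2,-51,5,85,0,0,0,0.2,-51,5,85,0,0,0],
)

```text
t: 3.5
eef_pos: [517.9, 5.5, 196.2]
tcp_rot: [-3.14, -0.523, 0.049]
ft_force: [-0.7, 0.1, 0.9]
opening: 0.603
```

Run:
```python
from h import *
np.set_printoptions(precision=2,suppress=True)
print(env.state()['joints'])
print(delta(pan(0,0,51),toolR(-Rs[:,2],Rs[:,0])))
snap("side","s2",(100,260,240,440),4)
print(proj("side",[env.state()['eef_pos'],pan(0,0,75)]))
```

```text
[-0.18  0.23  2.18  0.49  0.24 -0.67]
(array([ 0.65, -6.3 , 80.43]), array([ 0.03,  0.06, -0.19]))
[[342.67 177.97]
 [328.75 195.38]]
```

View pics/s2.png

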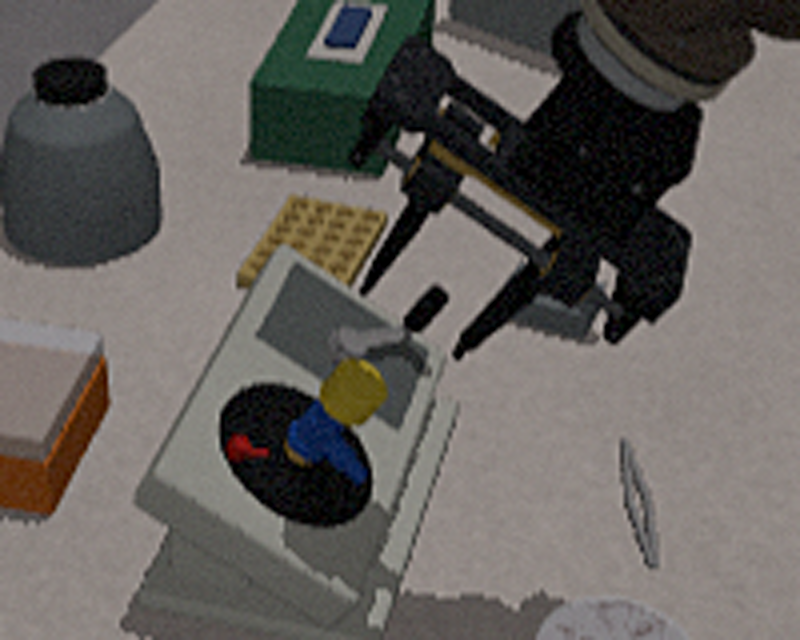

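Run:
```python
from h import *
from scipy.optimize import least_squares
np.set_printoptions(precision=3,suppress=True)
s=env.state();print(s['joints'],s['eef_pos'],s['tcp_rot'])
D=[([-1.38057,.491557,1.559466,0,1.0917,-.10559],[182.17,-597.6,214.06],[-3.14149,.001127,-1.27497]),
([-.15,.09,2.03,.21,.52,-.37],[520.38,17.02,294.26],[-3.14,-.523,.057]),(s['joints'],s['eef_pos'],s['tcp_rot'])]
def W(p,D):
    o=[]
    L,a1,L1,L2,f,h=p
    for q,e,r in D:
        Rt=R.from_euler('xyz',r).as_matrix();w=np.array(e)-L*Rt[:,2]
        rr=np.array([np.cos(q[0]),np.sin(q[0])])@w[:2]
        o+=[rr-(a1+L1*np.sin(q[1])+L2*np.sin(q[1]+q[2]+f)),w[2]-(h+L1*np.cos(q[1])+L2*np.cos(q[1]+q[2]+f)), np.array([-np.sin(q[0]),np.cos(q[0])])@w[:2]]
    return np.array(o)
for L0 in(150,250,350):
    r=least_squares(lambda p:np.r_[W(p,D),(p-np.array([L0,100,450,450,0,350]))*[.01,.01,.01,.01,10,.01]],[L0,100,450,450,0,350],x_scale=[100,100,100,100,.3,100])
    print(r.x,r.cost,W(r.x,D))
```

```text
[-0.177  0.232  2.18   0.49   0.243 -0.675] [518.506   5.703 197.473] [-3.141 -0.525  0.05 ]
[ 558.129 -298.101  880.866  626.201    0.175  349.393] 4497.891444934212 [  7.776  27.881  65.898 -10.686 -33.948  36.428   2.871   6.067  33.457]
[ 558.329 -298.308  881.069  626.352    0.175  349.504] 4494.309154775653 [  7.781  27.9    65.898 -10.694 -33.972  36.408   2.873   6.072  33.434]
[ 558.53  -298.515  881.272  626.503    0.175  349.616] 4491.724860007403 [  7.786  27.92   65.898 -10.701 -33.996  36.387   2.875   6.076  33.411]
```

```bash
cat > kin.py <<'E'
from h import *
from scipy.optimize import least_squares
s=env.state()
D=[([-1.38057,.491557,1.559466,0,1.0917,-.10559],[182.17,-597.6,214.06],[-3.14149,.001127,-1.27497]),
([-.177,.232,2.18,.49,.243,-.675],[518.506,5.703,197.473],[-3.141,-.525,.05]),
([-.15,.09,2.03,.21,.52,-.37],[520.38,17.02,294.26],[-3.14,-.523,.057])]
def fk(p,q):
    L,a1,L1,L2,f,h,d=p
    r=a1+L1*np.sin(q[1])+L2*np.sin(q[1]+q[2]+f);z=h+L1*np.cos(q[1])+L2*np.cos(q[1]+q[2]+f)
    c,s_=np.cos(q[0]),np.sin(q[0]);w=np.array([c*r-s_*d,s_*r+c*d,z])
    Rt=R.from_euler('z',q[0])*R.from_euler('y',q[1]+q[2])*R.from_euler('z',q[3])*R.from_euler('y',q[4])*R.from_euler('z',q[5])
    return w,Rt.as_matrix()
def res(p,D):
    o=[]
    for q,e,r in D:
        w,Rq=fk(p,q);Rt=R.from_euler('xyz',r).as_matrix()
        o+=list(w+p[0]*Rt[:,2]-np.array(e))
    return np.array(o)
p0=np.array([277,0,450,450,0,350,66.])
def fit(D):
    return least_squares(lambda p:np.r_[res(p,D),(p-p0)*[.01,.05,.01,.01,100,.01,.01]],p0,x_scale=[100,100,100,100,.3,100,10])
def ik(p,pos,Rt,q0):
    def f(q):
        w,Rq=fk(p,q);return np.r_[(w+p[0]*Rq[:,2]-pos)/100,(Rq-Rt).ravel()]
    r=least_squares(f,q0);return r.x,r.cost
E
python3 - <<'E'
from kin import *
np.set_printoptions(precision=3,suppress=True)
D.append((s['joints'],s['eef_pos'],s['tcp_rot']))
r=fit(D);p=r.x;print(p,res(p,D))
for q,e,rr in D: print(fk(p,q)[1],R.from_euler('xyz',rr).as_matrix())
T=toolR(-Rs[:,2],Rs[:,0])
for h in(130,90,51,41):print(h,ik(p,pan(0,0,h),T,s['joints']))
E
```

```text
[261.839  -2.954 586.446 403.904   0.058 168.001  66.865] [ 0.794  1.015  2.179  1.654 -0.661 -1.42  -2.59  -0.055  0.628  1.607
 -0.461 -1.369]
[[-0.292  0.957 -0.   ]
 [ 0.957  0.292  0.001]
 [ 0.001  0.    -1.   ]] [[ 0.292 -0.957 -0.   ]
 [-0.957 -0.292  0.001]
 [-0.001 -0.    -1.   ]]
[[-0.864 -0.05   0.501]
 [-0.043  0.999  0.025]
 [-0.502  0.    -0.865]] [[ 0.864  0.05   0.501]
 [ 0.043 -0.999  0.026]
 [ 0.501 -0.001 -0.865]]
[[-0.866 -0.064  0.497]
 [-0.056  0.998  0.03 ]
 [-0.497 -0.002 -0.868]] [[ 0.865  0.058  0.499]
 [ 0.049 -0.998  0.03 ]
 [ 0.499 -0.001 -0.866]]
[[-0.864 -0.051  0.501]
 [-0.044  0.999  0.026]
 [-0.502  0.    -0.865]] [[ 0.864  0.051  0.501]
 [ 0.044 -0.999  0.026]
 [ 0.502 -0.    -0.865]]
130 (array([-0.161,  0.232,  2.183,  0.467,  0.238,  2.5  ]), np.float64(1.86852828169434e-28))
90 (array([-0.15 ,  0.319,  2.184,  0.685,  0.16 ,  2.286]), np.float64(2.7551391355016734e-24))
51 (array([-0.141,  0.404,  2.177,  1.127,  0.107,  1.848]), np.float64(3.42689942986512e-24))
41 (array([-0.138,  0.425,  2.173,  1.292,  0.099,  1.684]), np.float64(6.037590562829666e-30))
```

Run:
```python
from h import *
np.set_printoptions(precision=2,suppress=True)
print(delta(pan(0,0,51),toolR(-Rs[:,2],Rs[:,0])))
```

```text
(array([-0.72, -6.19, 81.2 ]), array([ 0.05, -0.1 , -0.14]))
```

Call:
arm_command(
  motion=[0.2,-0.7,-6,15,0,0,0,0.2,-0.7,-6,25,0,0,0,0.2,-0.7,-6,40,0,0,0,0.2,-0.7,-6,40,0,0,0,0.2,-0.7,-6,55,0,0,0,0.2,-0.7,-6,70,0,0,0,0.2,-0.7,-6,81,0,0,0,0.2,-0.7,-6,81,0,0,0,0.2,-0.7,-6,81,0,0,0,0.2,-0.7,-6,81,0,0,0],
)

```text
t: 4.55
eef_pos: [557.5, 14.9, 126.5]
tcp_rot: [-3.141, -0.526, 0.052]
ft_force: [-0.8, 0.3, 0.3]
opening: 0.602
```

Run:
```python
from h import *
np.set_printoptions(precision=2,suppress=True)
s=env.state();print(s['joints'],s['ft_force'])
print(delta(pan(0,0,51),toolR(-Rs[:,2],Rs[:,0])))
snap("side","s3",(130,260,260,420),5)
```

```text
[-0.14  0.41  2.17  1.21  0.1  -1.37] [-0.82  0.34  0.34]
(array([0.78, 1.  , 0.06]), array([-0.01, -0.13, -0.04]))
```

View pics/s3.png

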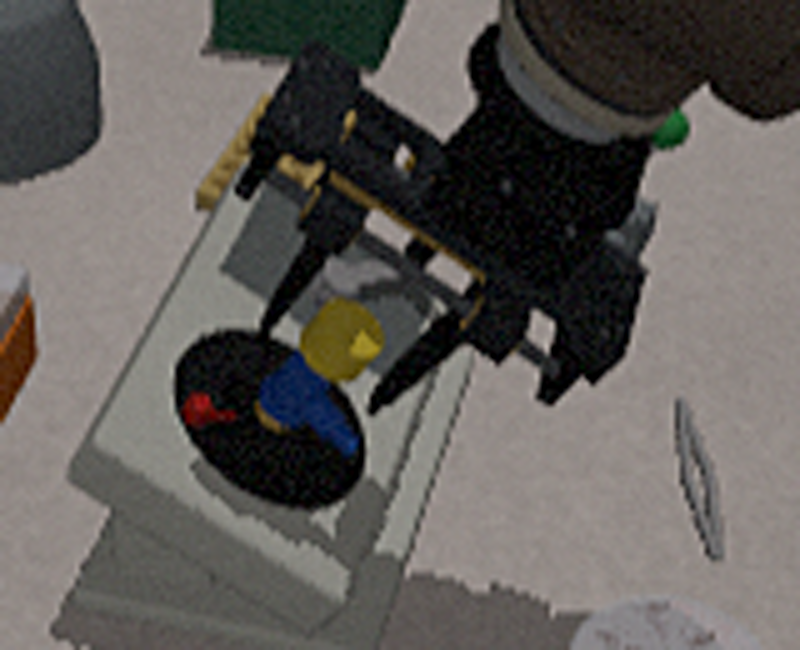

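Call:
arm_command(
  motion=[0.2,0.8,1,0,0,0,0,-1,0.8,1,0,0,0,0,-1,0.8,1,0,0,0,0,-1,0.8,1,0,0,0,0,-1,0.8,1,0,0,0,0,-1,0.8,1,0,0,0,0],
)

```text
t: 5.2
eef_pos: [557.9, 13.9, 125.3]
tcp_rot: [-3.141, -0.523, 0.052]
ft_force: [-0.3, 0.4, -0.1]
opening: 0.342
```

Run:
```python
from h import *
np.set_printoptions(precision=2,suppress=True)
s=env.state();print(s['joints'],s['ft_force'],s['moment'],s['opening']*95)
print(delta(pan(0,0,51),toolR(-Rs[:,2],Rs[:,0])))
snap("side","s4",(130,260,260,420),5)
```

```text
[-0.14  0.42  2.17  1.2   0.1  -1.36] [-0.31  0.42 -0.12] [-0.05  0.21 -0.  ] 32.51588093013535
(array([ 1.04,  0.02, -1.16]), array([ 0.  ,  0.01, -0.05]))
```

View pics/s4.png

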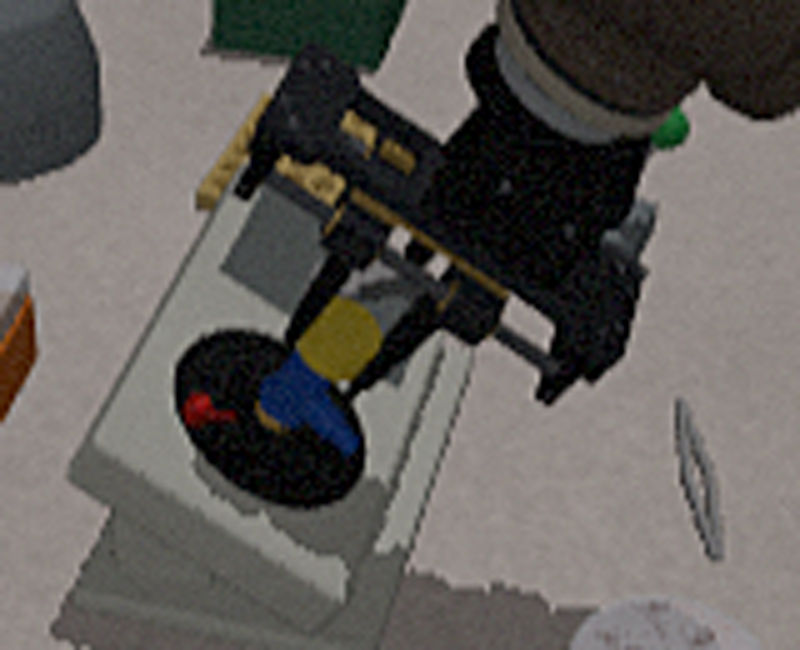

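Call:
arm_command(
  motion=[-1,0,0,-5,0,0,0,-1,0,0,-15,0,0,0,-1,0,0,-30,0,0,0,-1,0,0,-50,0,0,0,-1,0,0,-80,0,0,0,-1,0,0,-110,0,0,0,-1,0,0,-110,0,0,0,-1,0,0,-110,0,0,0,-1,0,0,-110,0,0,0],
)

```text
t: 6.15
eef_pos: [503.2, 11.1, 219.8]
tcp_rot: [-3.141, -0.523, 0.052]
ft_force: [0.6, 0.7, -0.8]
opening: 0.342
```

Run:
```python
from h import *
np.set_printoptions(precision=2,suppress=True)
s=env.state();print(s['joints'],s['ft_force'],s['moment'],s['opening']*95)
snap("side","s5",(90,260,240,440),4)
snap("top","t5",(140,280,220,420),4)
a=np.radians(7)
for h in(180,):
  for x in([np.cos(.05),np.sin(.05),0],[np.cos(.1),np.sin(.1),0]): print(delta([506.6,326.6,h],toolR([0,0,-1],x)))
```

```text
[-0.17  0.17  2.18  0.38  0.3  -0.56] [ 0.56  0.73 -0.79] [ 0.03  0.21 -0.06] 32.52392796741205
(array([  -2.49, -314.89,   44.51]), array([ -0.08, -29.89,   0.13]))
(array([  -2.49, -314.89,   44.51]), array([  0.66, -29.89,  -2.67]))
```

View pics/s5.png

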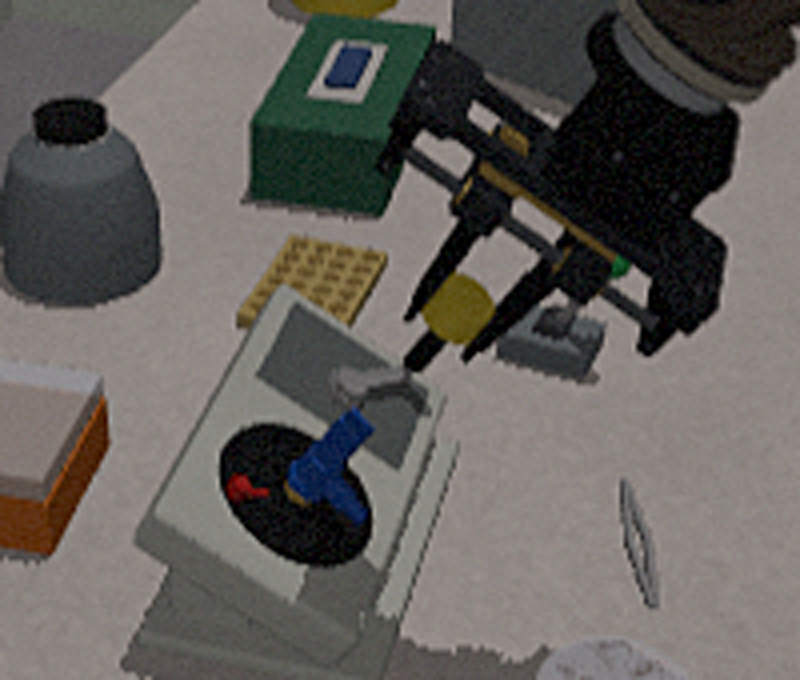

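View pics/t5.png

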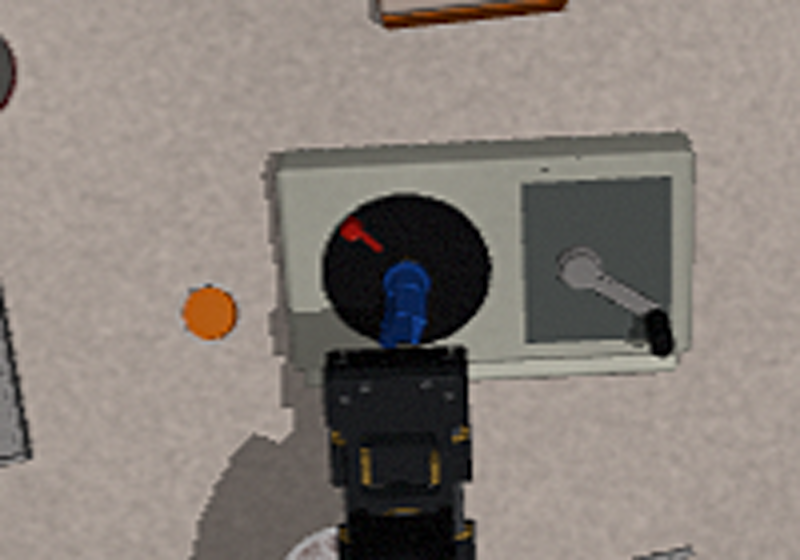

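Call:
arm_command(
  motion=[-1,-2.5,-45,0,0,-7.5,0,-1,-2.5,-90,15,0,-15,0,-1,-2.5,-135,30,0,-22,0,-1,-2.5,-180,44,0,-29.9,0,-1,-2.5,-225,44,0,-29.9,0,-1,-2.5,-270,44,0,-29.9,0,-1,-2.5,-315,44,0,-29.9,0,-1,-2.5,-315,44,0,-29.9,0,-1,-2.5,-315,44,0,-29.9,0,-1,-2.5,-315,44,0,-29.9,0,-1,-2.5,-315,44,0,-29.9,0],
)

```text
t: 7.35
eef_pos: [506.6, 325.3, 181.2]
tcp_rot: [-3.141, -0.001, 0.051]
ft_force: [0.0, 1.1, 0.3]
opening: 0.345
```

Run:
```python
from h import *
np.set_printoptions(precision=2,suppress=True)
s=env.state();print(s['joints'],s['ft_force'],s['moment'],s['opening']*95)
snap("side","s6",(200,400,200,440),3.3)
print(delta([506.6,326.6,8],toolR([0,0,-1],[np.cos(.08),np.sin(.08),0])))
```

```text
[ 0.46  0.49  1.66 -0.    0.99  0.41] [0.01 1.12 0.34] [ 0.01 -0.13 -0.01] 32.75687784387117
(array([ -0.26,  -1.15, 173.39]), array([-0.02, -0.08, -1.67]))
```

View pics/s6.png

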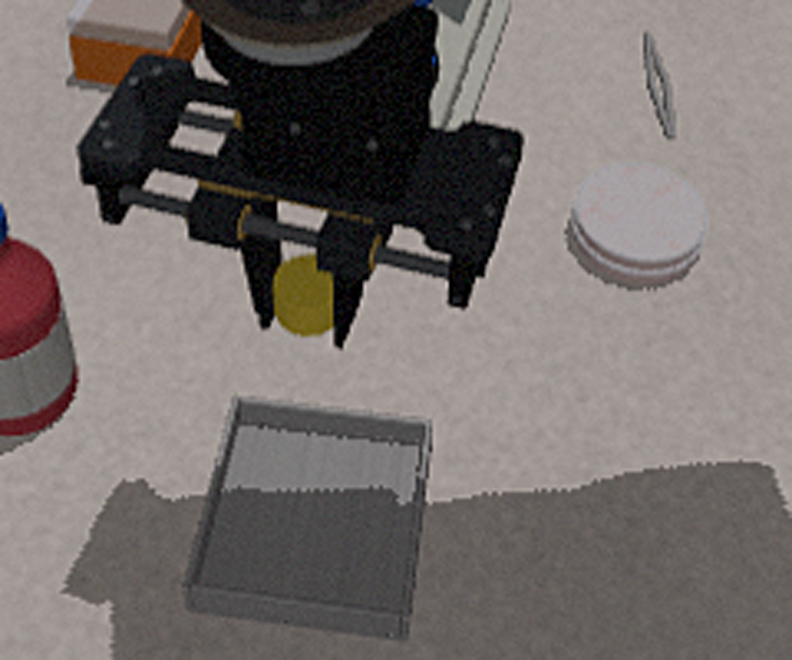

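The cap is held above the tray. I'm lowering it, releasing, and lifting away.

Call:
arm_command(
  motion=[-1,0,-1,50,0,0,0,-1,0,-1,100,0,0,0,-1,0,-1,145,0,0,0,-1,0,-1,165,0,0,0,-1,0,-1,173,0,0,0,-1,0,-1,173,0,0,0,-1,0,-1,173,0,0,0,0,0,-1,173,0,0,0,0,0,-1,173,0,0,0,0,0,-1,173,0,0,0,0,0,-1,165,0,0,0,0,0,-1,135,0,0,0,0,0,-1,85,0,0,0,0,0,-1,35,0,0,0,0,0,0,-15,0,0,0,0,0,0,-15,0,0,0],
)

```text
t: 9.0
eef_pos: [508.3, 327.7, 203.9]
tcp_rot: [-3.137, -0.012, 0.053]
ft_force: [0.6, -0.4, -0.7]
opening: 0.501
```

Run:
```python
from h import *
np.set_printoptions(precision=2,suppress=True)
s=env.state();print(s['t'],s['joints'],s['ft_force'],s['opening']*95)
snap("side","s7",(130,400,200,440),2.2)
snap("top","t7",(160,250,270,420),5)
print(delta(pan(0,0,150),toolR(-Rs[:,2],Rs[:,0])))
```

```text
9.0 [ 0.46  0.47  1.63 -0.    1.03  0.41] [ 0.6  -0.37 -0.67] 47.599842097465896
(array([-14.01, 315.06, -15.23]), array([-0.07, 29.77, -0.06]))
```

View pics/s7.png

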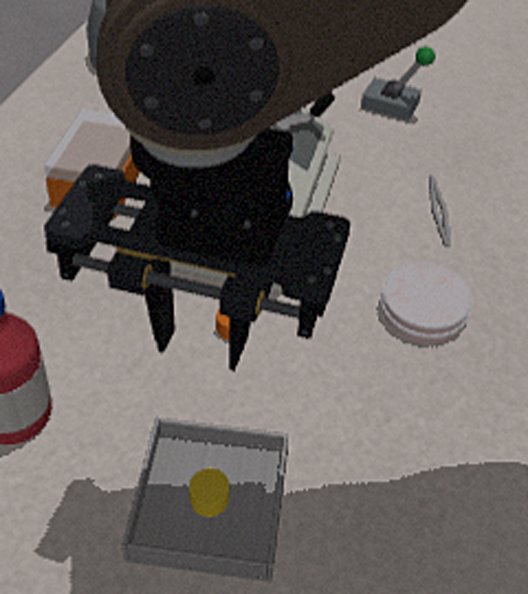

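View pics/t7.png

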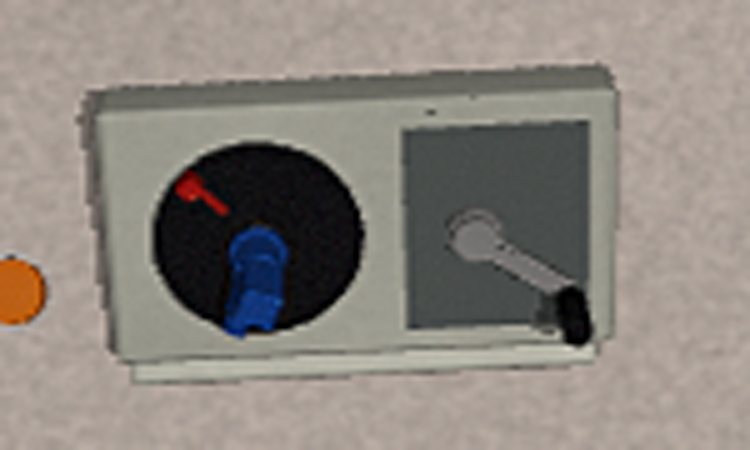

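The cap lies in the tray. I'm fitting the elbow and mark angles from the masks.

```bash
cat > ang.py <<'E'
from h import *
from scipy.optimize import minimize
def box(lo,hi,th):
    c=np.array([[x,y,z] for x in(lo[0],hi[0]) for y in(lo[1],hi[1]) for z in(lo[2],hi[2])],float)
    return place(c,th)
def place(c,th): # th clockwise from -x via +y
    d=np.array([-np.cos(th),np.sin(th),0]);e=np.cross([0,0,1],d)
    l=np.outer(c[:,0],d)+np.outer(c[:,1],e)+np.outer(c[:,2],[0,0,1]);return S+l@Rs.T
def cyl(r0,r1,x0,x1,h,th):
    a=np.linspace(0,2*np.pi,16)
    c=np.array([[x,r*np.cos(t),h+r*np.sin(t)] for x,r in((x0,r0),(x1,r1)) for t in a]);return place(c,th)
def ras(n,parts,off,sc=4):
    m=np.zeros((400*sc,640*sc),np.uint8)
    for P in parts:
        h=cv2.convexHull(((proj(n,P)+off+0.5)*sc).astype(np.int32));cv2.fillConvexPoly(m,h,1)
    return cv2.resize(m.astype(np.float32),(640,400),interpolation=cv2.INTER_AREA)
def mask(p,col,box_):
    hsv=cv2.cvtColor(p,cv2.COLOR_RGB2HSV);H,Sa,V=[hsv[:,:,i].astype(int) for i in range(3)]
    if col=='blue': m=(H>100)&(H<130)&(Sa>120)&(V>40)
    else: m=((H<8)|(H>172))&(Sa>140)&(V>50)
    k=np.zeros_like(m);a,b,c,d=box_;k[a:b,c:d]=1;return (m&k).astype(np.float32)
BX={"top":(180,240,285,345),"side":(150,250,280,350)}
def elbow(th): 
    return [cyl(7.5,6,0,26,26-th,th),cyl(6,4.5,26,40,26-th,th),box((-9,-9,38-th),(9,9,72-th),th),cyl_v(9.5,16-th,38-th)]
def cyl_v(r,z0,z1):
    a=np.linspace(0,2*np.pi,16);return place(np.array([[r*np.cos(t),r*np.sin(t),z] for z in(z0,z1) for t in a]),0)
def mark(th): return [box((41,-5,2),(51,5,14),th),box((24,-2,2),(42,2,5),th)]
def fit(n,img,col,f,ths):
    M=mask(img,col,BX[n]);best=[]
    for th in ths:
        P=f(th);b=(9e9,)
        for dx in np.arange(-2,2.1,.5):
            for dy in np.arange(-2,2.1,.5):
                c=abs(ras(n,P,np.array([dx,dy]),2)-M).sum();b=min(b,(c,dx,dy))
        best.append((b[0],round(th,2),b[1],b[2]))
    print(n,col,'mask',M.sum());
    for q in sorted(best)[:4]: print('  ',q)
E
python3 - <<'E'
from ang import *
it=np.load("t7.npz")['p'];i_s=np.load("s5.npz")['p']
for n,im in(("top",it),("side",i_s)):
    fit(n,im,'blue',elbow,np.arange(-.1,.75,.05)); fit(n,im,'red',mark,np.arange(1.9,2.9,.05))
E
```

```text
Traceback (most recent call last):
  File "ang.py", line 34, in fit
    c=abs(ras(n,P,np.array([dx,dy]),2)-M).sum();b=min(b,(c,dx,dy))
          ~~~^^^^^^^^^^^^^^^^^^^^^^^^^
  File "ang.py", line 15, in ras
    h=cv2.convexHull(((proj(n,P)+off+0.5)*sc).astype(np.int32));cv2.fillConvexPoly(m,h,1)
                       ~~~~^^^^^
  File "h.py", line 14, in proj
    c=env.calibration(n);K=np.array([[c['fx'],0,c['cx']],[0,c['fy'],c['cy']],[0,0,1]])
ValueError: time passes only in moves, steps and waits
```

```bash
python3 - <<'E'
s=open('h.py').read().replace("env.calibration(n)","cal(n)")
s=s.replace("def ray(","_c={}\ndef cal(n):\n    if n not in _c: _c[n]=env.calibration(n)\n    return _c[n]\ndef ray(",1)
open('h.py','w').write(s)
E
cat > run1.py <<'E'
from ang import *
it=np.load("t7.npz")['p'];i_s=np.load("s5.npz")['p']
for n,im in(("top",it),("side",i_s)):
    fit(n,im,'blue',elbow,np.arange(-.1,.75,.05)); fit(n,im,'red',mark,np.arange(1.9,2.9,.05))
print(env.state()['t'])
E
time python3 run1.py
```

```text
top blue mask 217.0
   (np.float32(37.0), np.float64(0.35), np.float64(1.0), np.float64(-0.5))
   (np.float32(37.5), np.float64(0.3), np.float64(1.0), np.float64(-1.0))
   (np.float32(42.5), np.float64(0.4), np.float64(1.0), np.float64(0.0))
   (np.float32(48.75), np.float64(0.45), np.float64(1.5), np.float64(0.0))
top red mask 43.0
   (np.float32(7.75), np.float64(2.35), np.float64(1.5), np.float64(0.5))
   (np.float32(9.75), np.float64(2.4), np.float64(1.0), np.float64(1.0))
   (np.float32(11.25), np.float64(2.45), np.float64(0.0), np.float64(1.0))
   (np.float32(12.5), np.float64(2.3), np.float64(2.0), np.float64(0.0))
side blue mask 302.0
   (np.float32(46.25), np.float64(0.2), np.float64(0.0), np.float64(0.0))
   (np.float32(47.0), np.float64(0.3), np.float64(0.0), np.float64(-0.5))
   (np.float32(50.0), np.float64(0.25), np.float64(0.0), np.float64(0.0))
   (np.float32(50.75), np.float64(0.15), np.float64(-0.5), np.float64(0.0))
side red mask 41.0
   (np.float32(12.25), np.float64(2.4), np.float64(1.0), np.float64(-1.0))
   (np.float32(13.0), np.float64(2.45), np.float64(1.0), np.float64(-0.5))
   (np.float32(13.25), np.float64(2.35), np.float64(0.5), np.float64(-1.5))
   (np.float32(13.25), np.float64(2.55), np.float64(1.5), np.float64(1.0))
9.1
real	0m9.751s
user	0m12.720s
sys	0m5.859s
```

```bash
cat >> h.py <<'E'
def headR(th): return toolR(-Rs[:,2],Rs@np.array([np.cos(th),-np.sin(th),0]))
E
python3 - <<'E'
from h import *
np.set_printoptions(precision=2,suppress=True)
print(delta(pan(0,-.5,140),headR(.3)))
E
```

```text
(array([ -9.05, 315.57,  -6.55]), array([ 4.4 , 29.56, 16.74]))
```

Call:
arm_command(
  motion=[0.2,-5,50,-30,0,0,0,0.2,-5,100,-30,0.9,6,3.4,0.2,-5,150,-30,1.8,12,7,0.2,-5,200,-30,2.7,18,10,0.2,-5,250,-30,3.6,24,13.4,0.2,-9,290,-20,4.4,29.6,16.7,0.2,-9,315.5,-6.5,4.4,29.6,16.7,0.2,-9,315.5,-6.5,4.4,29.6,16.7,0.2,-9,315.5,-6.5,4.4,29.6,16.7,0.2,-9,315.5,-6.5,4.4,29.6,16.7,0.2,-9,315.5,-6.5,4.4,29.6,16.7],
)

```text
t: 10.2
eef_pos: [513.8, 11.8, 202.6]
tcp_rot: [-2.975, -0.496, -0.287]
ft_force: [0.2, -0.6, 0.3]
opening: 0.601
```

Run:
```python
from h import *
np.set_printoptions(precision=2,suppress=True)
print(env.state()['joints'])
print(delta(pan(0,-.5,42),headR(.3)))
```

```text
[-0.16  0.22  2.18  0.43  0.26 -0.31]
(array([ 1.06,  0.38, 96.8 ]), array([0.05, 0.12, 0.11]))
```

Call:
arm_command(
  motion=[0.2,1,0.4,15,0,0,0,0.2,1,0.4,30,0,0,0,0.2,1,0.4,45,0,0,0,0.2,1,0.4,55,0,0,0,0.2,1,0.4,65,0,0,0,0.2,1,0.4,75,0,0,0,0.2,1,0.4,85,0,0,0,0.2,1,0.4,92,0,0,0,0.2,1,0.4,97,0,0,0,0.2,1,0.4,97,0,0,0,0.2,1,0.4,97,0,0,0,0.2,1,0.4,97,0,0,0],
)

```text
t: 11.4
eef_pos: [562.9, 13.3, 119.4]
tcp_rot: [-2.975, -0.497, -0.288]
ft_force: [-0.8, 0.2, -0.4]
opening: 0.594
```

Run:
```python
from h import *
np.set_printoptions(precision=2,suppress=True)
s=env.state();print(s['joints'],s['ft_force'],s['opening']*95)
print(delta(pan(0,-.5,42),headR(.3)))
snap("side","s8",(150,260,270,400),6)
```

```text
[-0.14  0.43  2.16  1.28  0.1  -1.14] [-0.81  0.16 -0.39] 56.402435129374396
(array([-0.35, -0.28,  0.24]), array([0.05, 0.06, 0.1 ]))
```

View pics/s8.png

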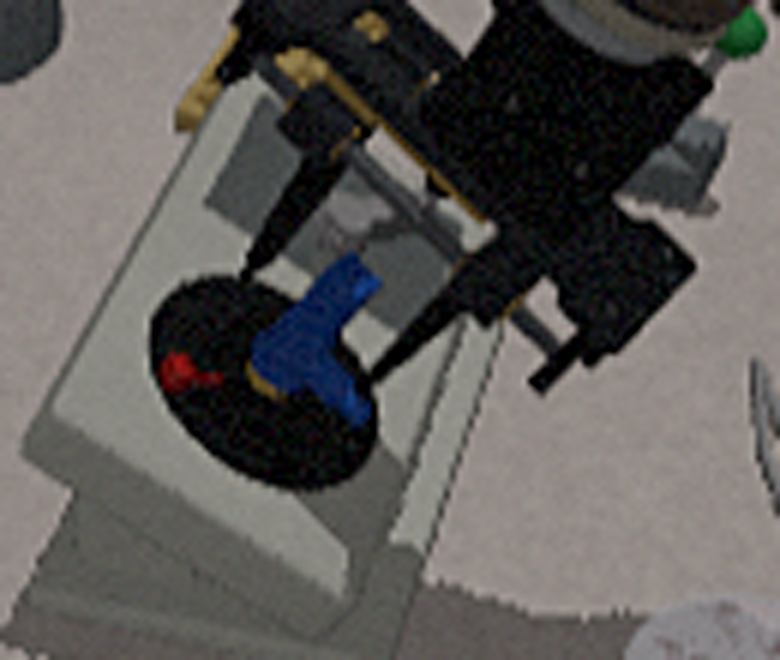

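Call:
arm_command(
  motion=[-0.3,0,0,0,0,0,0,-1,0,0,0,0,0,0,-1,0,0,0,0,0,0,-1,0,0,0,0,0,0,-1,0,0,0,0,0,0,-1,0,0,0,0,0,0],
)

```text
t: 12.05
eef_pos: [562.7, 13.0, 119.0]
tcp_rot: [-2.975, -0.497, -0.288]
ft_force: [-0.6, 0.4, 1.0]
opening: 0.191
```

Run:
```python
from h import *
np.set_printoptions(precision=2,suppress=True)
s=env.state();print(s['joints'],s['ft_force'],s['moment'],s['opening']*95)
print(delta(pan(0,-.5,42),headR(.3)))
snap("side","s9",(150,260,270,400),6)
```

```text
[-0.14  0.43  2.16  1.28  0.1  -1.15] [-0.64  0.36  1.  ] [ 0.1   0.16 -0.04] 18.176814992098816
(array([-0.13, -0.68, -0.  ]), array([0.07, 0.09, 0.06]))
```

View pics/s9.png

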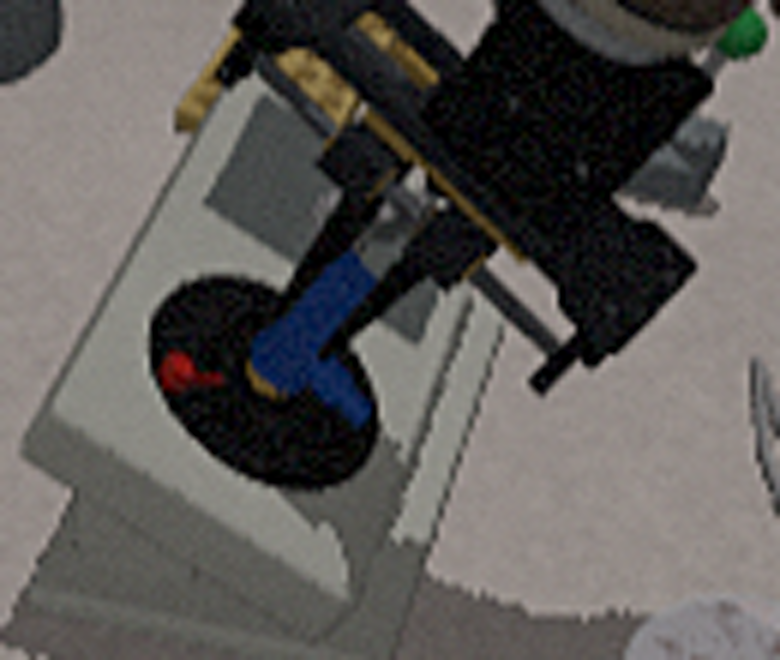

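Call:
arm_command(
  motion=[-1,0,0,0.1,0,0,6,-1,0,0,0.2,0,0,12,-1,0,0,0.3,0,0,18,-1,0,0,0.4,0,0,24,-1,0,0,0.4,0,0,24],
)

```text
t: 12.6
eef_pos: [562.8, 12.8, 118.6]
tcp_rot: [-2.78, -0.385, -0.738]
ft_force: [-3.6, -1.2, 0.6]
opening: 0.189
```

Run:
```python
from h import *
np.set_printoptions(precision=2,suppress=True)
s=env.state();print(s['joints'],s['ft_force'],s['moment'],s['opening']*95)
print(delta(pan(0,-.5,41.6),headR(.3+np.radians(24))))
```

```text
[-0.14  0.44  2.16  1.29  0.1  -0.73] [-3.64 -1.17  0.61] [-0.18  0.66 -0.2 ] 17.916335515223288
(array([-0.43, -0.79,  0.02]), array([ 0.13,  0.04, -0.03]))
```

Forces are small. I'm continuing by 76° more, to 100° in total.

Call:
arm_command(
  motion=[-1,0,0,0.1,0,0,8,-1,0,0,0.2,0,0,16,-1,0,0,0.4,0,0,24,-1,0,0,0.5,0,0,32,-1,0,0,0.7,0,0,40,-1,0,0,0.8,0,0,48,-1,0,0,1,0,0,56,-1,0,0,1.1,0,0,64,-1,0,0,1.2,0,0,71,-1,0,0,1.3,0,0,76,-1,0,0,1.3,0,0,76],
)

```text
t: 13.7
eef_pos: [563.4, 13.2, 117.4]
tcp_rot: [-2.669, 0.228, -1.934]
ft_force: [-2.9, 0.1, 0.1]
opening: 0.189
```

Run:
```python
from ang import *
np.set_printoptions(precision=2,suppress=True)
s=env.state();print(s['joints'],s['ft_force'],s['moment'],s['opening']*95)
snap("side","s10",(150,260,270,400),6)
snap("top","t10",(160,250,270,420),5)
```

```text
[-0.14  0.44  2.16  1.31  0.1   0.57] [-2.86  0.06  0.09] [0.19 0.89 0.  ] 17.94222596235056
```

View pics/s10.png

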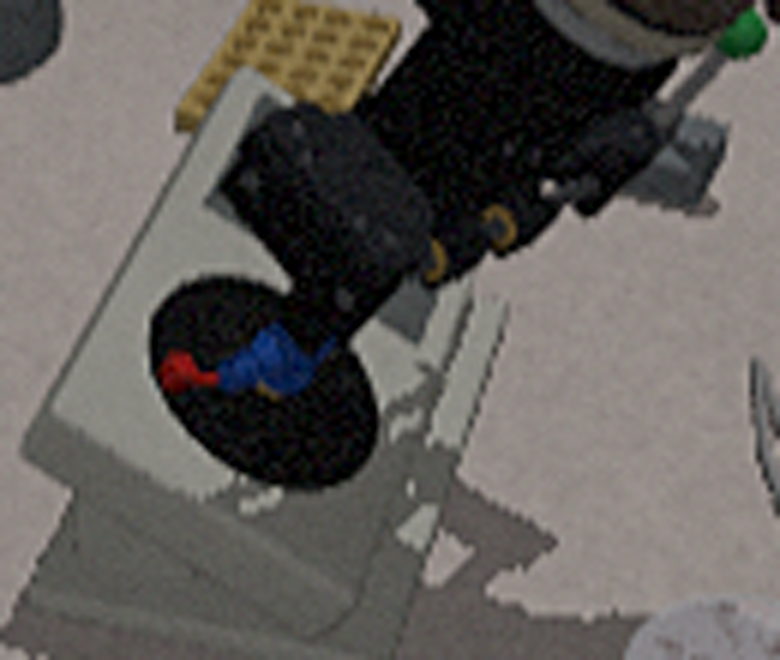

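View pics/t10.png

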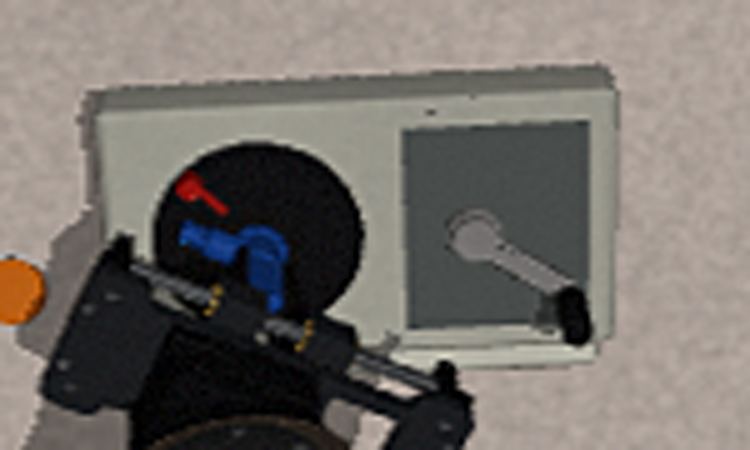

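Run:
```python
from ang import *
np.set_printoptions(precision=2,suppress=True)
off=np.array([1.,-.4])
for th in(1.9,2.0,2.1,2.2):print(th,(proj("top",place(np.array([[40,0,26-th]]),th))+off-[270,160])*5)
for th in(2.3,2.4,2.5):print('mark',th,(proj("top",place(np.array([[46,0,14],[24,0,4]]),th))+off-[270,160])*5)
im=np.load("t10.npz")['p'];M=mask(im,'blue',BX["top"]);R_=mask(im,'red',BX["top"])
v,u=np.nonzero(M);k=u<318;print([((a-270)*5,(b-160)*5) for a,b in[(u[k].min(),v[k&(u<309)].mean())]])
# fit outlet only (offset fixed near off)
Mo=M.copy();Mo[:,317:]=0
for th in np.arange(1.8,2.35,.05):
    m=ras("top",elbow(th)[:2],off);m[:,317:]=0;print(round(th,2),abs(m-Mo).sum())
for th in np.arange(2.2,2.6,.05):print('m',round(th,2),[abs(ras("top",mark(th),np.array(o))-R_).sum() for o in((1,-.4),(1,0),(1.,.4),(.5,0))])
```

```text
1.9 [[176.3  233.41]]
2.0 [[178.93 226.29]]
2.1 [[182.36 219.43]]
2.2 [[186.54 212.91]]
mark 2.3 [[182.07 190.42]
 [218.34 206.7 ]]
mark 2.4 [[188.42 184.02]
 [221.64 203.41]]
mark 2.5 [[195.49 178.22]
 [225.29 200.43]]
[(np.int64(180), np.float64(231.6666666666667))]
1.8 33.375
1.85 22.8125
1.9 14.25
1.95 10.9375
2.0 14.6875
2.05 24.75
2.1 35.3125
2.15 47.125
2.2 58.1875
2.25 69.375
2.3 78.875
m 2.2 [np.float32(44.875), np.float32(51.1875), np.float32(56.9375), np.float32(58.0625)]
m 2.25 [np.float32(30.5), np.float32(36.5625), np.float32(43.0), np.float32(44.5625)]
m 2.3 [np.float32(18.75), np.float32(22.375), np.float32(26.9375), np.float32(30.75)]
m 2.35 [np.float32(16.8125), np.float32(12.375), np.float32(11.5625), np.float32(16.5)]
m 2.4 [np.float32(27.6875), np.float32(20.4375), np.float32(13.6875), np.float32(17.5625)]
m 2.45 [np.float32(42.625), np.float32(36.625), np.float32(27.75), np.float32(31.625)]
m 2.5 [np.float32(56.5625), np.float32(51.125), np.float32(43.25), np.float32(45.375)]
m 2.55 [np.float32(66.4375), np.float32(63.0), np.float32(57.875), np.float32(59.25)]
```

Call:
arm_command(
  motion=[-1,0,0,0.1,0,0,6,-1,0,0,0.2,0,0,12,-1,0,0,0.3,0,0,18,-1,0,0,0.4,0,0,20,-1,0,0,0.4,0,0,20],
)

```text
t: 14.3
eef_pos: [563.7, 13.2, 117.2]
tcp_rot: [-2.768, 0.372, -2.266]
ft_force: [-5.2, -0.1, 1.2]
opening: 0.192
```

```bash
cat > chk.py <<'E'
from ang import *
import sys
np.set_printoptions(precision=2,suppress=True)
k=sys.argv[1]
s=env.state();print(s['joints'],s['ft_force'],s['moment'],s['opening']*95)
snap("side","s"+k,(150,260,270,400),6)
snap("top","t"+k,(160,250,270,420),5)
im=np.load(f"t{k}.npz")['p'];M=mask(im,'blue',BX["top"]);R_=mask(im,'red',BX["top"])
M[:,317:]=0
for o in((1,-.4),(1,0),(.5,0),(1.5,0)):
    o=np.array(o);e=[]
    for th in np.arange(2,2.7,.025):
        m=ras("top",elbow(th)[:2],o);m[:,317:]=0;e.append((abs(m-M).sum(),round(th,3),round(float(abs(ras("top",mark(th),o)-R_).sum()),1)))
    print(o,'elbow',min(e)[:2],'mark',min((x[2],x[1]) for x in e))
E
python3 chk.py 11
```

```text
[-0.14  0.44  2.16  1.31  0.1   0.91] [-5.16 -0.06  1.21] [0.34 1.08 0.16] 18.210812597193105
[ 1.  -0.4] elbow (np.float32(12.0), np.float64(2.325)) mark (15.1, np.float64(2.325))
[1 0] elbow (np.float32(9.8125), np.float64(2.35)) mark (12.9, np.float64(2.375))
[0.5 0. ] elbow (np.float32(9.75), np.float64(2.375)) mark (14.6, np.float64(2.375))
[1.5 0. ] elbow (np.float32(10.875), np.float64(2.3)) mark (10.5, np.float64(2.325))
```

View pics/t11.png

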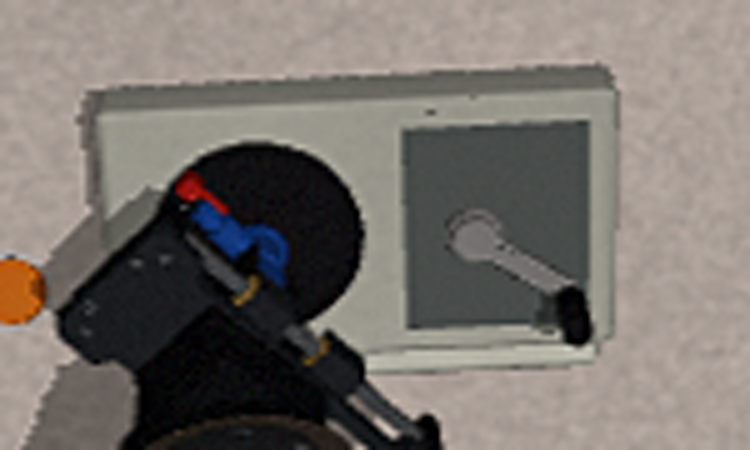

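View pics/s11.png

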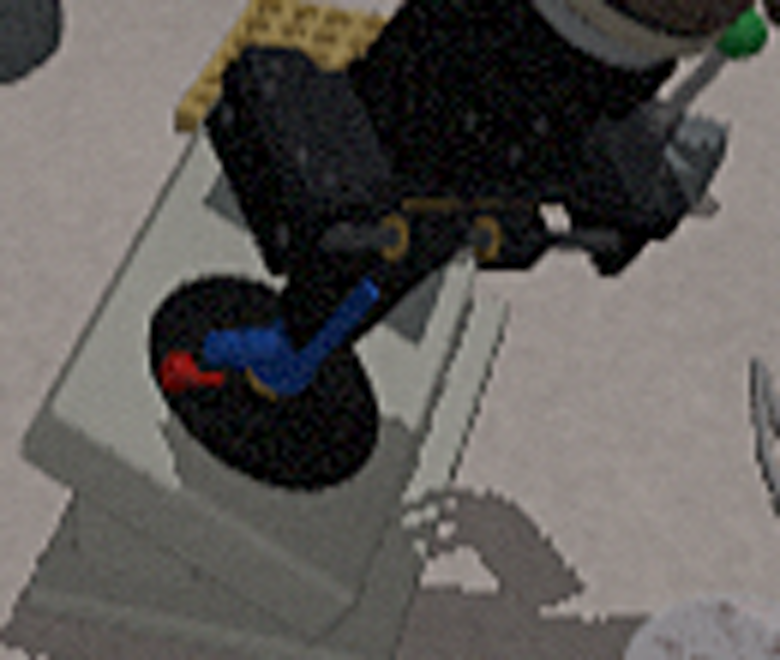

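Call:
arm_command(
  motion=[0,0,0,0,0,0,0,0,0,0,0,0,0,0,0,0,0,0,0,0,0,0,0,0,0,0,0,0,0,0,0,-15,0,0,0,0,0,0,-40,0,0,0,0,0,0,-70,0,0,0,0,0,0,-110,0,0,0,0,0,0,-150,0,0,0,0,0,0,-150,0,0,0],
)

```text
t: 15.4
eef_pos: [488.7, 8.9, 252.3]
tcp_rot: [-2.76, 0.377, -2.266]
ft_force: [1.2, -0.4, -0.8]
opening: 0.498
```

```bash
python3 chk.py 12
```

```text
[-0.18  0.09  2.16  0.31  0.38  1.9 ] [ 1.22 -0.45 -0.83] [ 0.04  0.25 -0.03] 47.273896160538335
[ 1.  -0.4] elbow (np.float32(21.0), np.float64(2.325)) mark (15.1, np.float64(2.325))
[1 0] elbow (np.float32(18.8125), np.float64(2.35)) mark (12.9, np.float64(2.375))
[0.5 0. ] elbow (np.float32(18.75), np.float64(2.375)) mark (14.6, np.float64(2.375))
[1.5 0. ] elbow (np.float32(19.75), np.float64(2.3)) mark (10.5, np.float64(2.325))
```

View pics/t12.png

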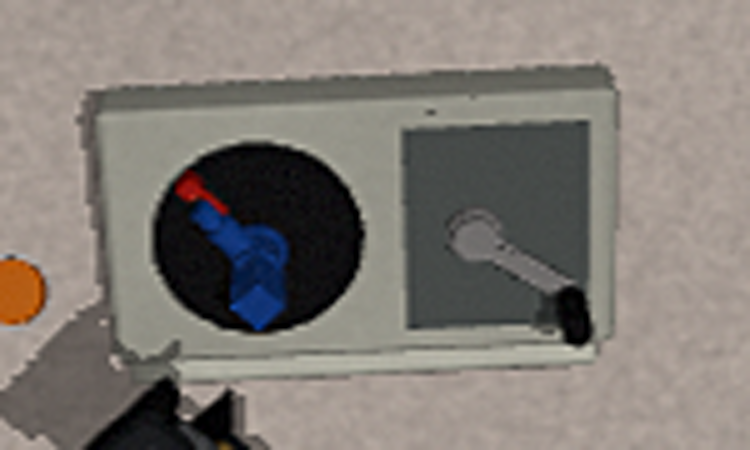

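View pics/s12.png

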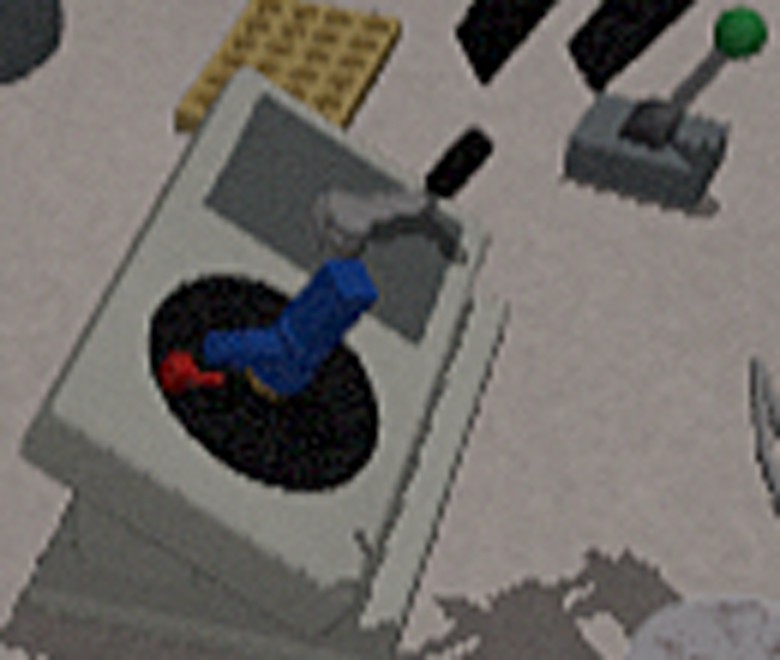

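Run:
```python
from ang import *
im=np.load("s12.npz")['p'];B=mask(im,'blue',BX["side"]);M=mask(im,'red',BX["side"])
for o in((0,0),(0,-.5),(.5,-.5),(.5,-1),(.5,0),(0,-1)):
    o=np.array(o);e=[];f=[]
    for th in np.arange(2,2.8,.025):
        e.append((abs(ras("side",elbow(th),o)-B).sum(),round(th,3)));f.append((abs(ras("side",mark(th),o)-M).sum(),round(th,3)))
    print(o,min(e),min(f))
```

```text
[0 0] (np.float32(60.3125), np.float64(2.45)) (np.float32(20.4375), np.float64(2.475))
[ 0.  -0.5] (np.float32(59.5625), np.float64(2.45)) (np.float32(17.875), np.float64(2.425))
[ 0.5 -0.5] (np.float32(55.0625), np.float64(2.45)) (np.float32(12.8125), np.float64(2.45))
[ 0.5 -1. ] (np.float32(56.0), np.float64(2.375)) (np.float32(11.1875), np.float64(2.4))
[0.5 0. ] (np.float32(57.6875), np.float64(2.45)) (np.float32(14.8125), np.float64(2.475))
[ 0 -1] (np.float32(60.75), np.float64(2.375)) (np.float32(15.0625), np.float64(2.375))
```

The top and side fits agree to about 0.03 rad, so the outlet is on the mark. Next is the lock knob.

Run:
```python
from kin import *
np.set_printoptions(precision=2,suppress=True)
def knob(f,h=38): return pan(-55*np.sin(.7-f),-105-55*np.cos(.7-f),h)
for f in(0,.07,.15): print(f,proj("top",knob(f)),proj("side",knob(f)),proj("top",[pan(0,-105,14)]),proj("side",[pan(0,-105,14)]))
k,e=tri((384.6,223.2),(346.7,177.));print(k,e,Rs.T@(k-S))
D.append((s['joints'],s['eef_pos'],s['tcp_rot']))
p=fit(D).x
T=toolR(-Rs[:,2],Rs[:,0])
q=np.array([-.3,.3,2.1,.5,.3,1.5])
for f,h in((0,110),(0,30),(.7,30),(1.4,30)):
    for q0 in(q,np.array([-.3,.3,2.1,.5,.3,1.5])):
        a,c=ik(p,knob(f,h),T,q0);a[5]-=np.pi;print(f,h,a,c)
print(s['joints']); print(delta(knob(.07,110),T))
```

```text
0 [[382.4  224.47]] [[346.96 178.44]] [[363.96 207.44]] [[327.03 185.63]]
0.07 [[383.4  223.33]] [[346.22 177.3 ]] [[363.96 207.44]] [[327.03 185.63]]
0.15 [[384.44 221.96]] [[345.29 176.01]] [[363.96 207.44]] [[327.03 185.63]]
[ 544.59 -139.5    98.39] [np.float64(0.4234368041113462), np.float64(0.4234368041113093)] [ -33.1  -152.5    37.23]
0 110 [-0.53  0.31  2.2   1.    0.33 -1.5 ] 3.1808096278828305e-19
0 110 [-0.53  0.31  2.2   1.    0.33 -1.5 ] 3.1808096278828305e-19
0 30 [-0.48  0.48  2.19  1.52  0.26 -1.99] 8.163760671980459e-20
0 30 [-0.48  0.48  2.19  1.52  0.26 -1.99] 8.163760671980459e-20
0.7 30 [-0.47  0.48  2.09  1.18  0.27 -1.63] 1.8262407482371408e-30
0.7 30 [-0.47  0.48  2.09  1.18  0.27 -1.63] 1.8262407482371408e-30
1.4 30 [-0.42  0.47  2.02  0.93  0.29 -1.33] 3.5900513434357144e-30
1.4 30 [-0.42  0.47  2.02  0.93  0.29 -1.33] 3.5900513434357144e-30
[-0.18  0.1   2.17  0.32  0.38  1.89]
(array([125.44, -85.68,  80.91]), array([  -0.06,   -0.13, -137.1 ]))
```

```bash
cat >> h.py <<'E'
def knob(f,h=38): return pan(-55*np.sin(.7-f),-106.5-55*np.cos(.7-f),h)
TK=toolR(-Rs[:,2],-Rs[:,0])
E
python3 - <<'E'
from h import *
np.set_printoptions(precision=2,suppress=True)
print(delta(knob(.09,110),TK))
E
```

```text
(array([126.24, -87.85,  80.92]), array([-0.1 ,  0.05, 42.9 ]))
```

Call:
arm_command(
  motion=[0.2,35,-25,0,0,0,8,0.2,70,-50,0,0,0,16,0.2,105,-75,20,0,0,24,0.2,126,-88,40,0,0,32,0.2,126,-88,60,0,0,40,0.2,126,-88,81,0,0,42.9,0.2,126,-88,81,0,0,42.9,0.2,126,-88,81,0,0,42.9,0.2,126,-88,81,0,0,42.9],
)

```text
t: 16.4
eef_pos: [509.3, -140.1, 161.2]
tcp_rot: [-3.14, 0.522, -3.087]
ft_force: [-0.7, 0.5, 0.2]
opening: 0.601
```

Run:
```python
from h import *
np.set_printoptions(precision=2,suppress=True)
print(env.state()['joints'],delta(knob(.09,30),TK))
snap("side","s13",(110,240,270,430),5)
```

```text
[-0.54  0.32  2.18  0.99  0.34  1.65] (array([-0.88, -0.27, 79.24]), array([-0.04, -0.1 ,  0.07]))
```

View pics/s13.png

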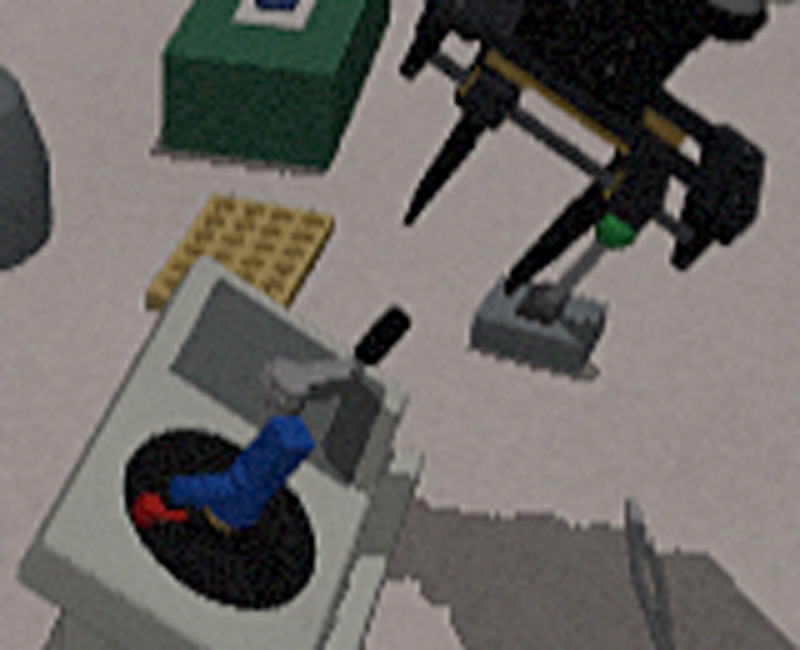

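Call:
arm_command(
  motion=[0.2,-0.9,-0.3,20,0,0,0,0.2,-0.9,-0.3,40,0,0,0,0.2,-0.9,-0.3,55,0,0,0,0.2,-0.9,-0.3,70,0,0,0,0.2,-0.9,-0.3,79,0,0,0,0.2,-0.9,-0.3,79,0,0,0,0.2,-0.9,-0.3,79,0,0,0],
)

```text
t: 17.15
eef_pos: [549.5, -138.5, 93.7]
tcp_rot: [-3.14, 0.523, -3.088]
ft_force: [0.0, -0.4, 0.6]
opening: 0.597
```

Run:
```python
from h import *
np.set_printoptions(precision=2,suppress=True)
s=env.state();print(s['joints'],s['ft_force'],delta(knob(.09,30),TK))
snap("side","s14",(110,240,270,430),5)
```

```text
[-0.49  0.5   2.16  1.47  0.26  1.2 ] [ 0.02 -0.4   0.65] (array([0.35, 0.14, 0.66]), array([-0.06, -0.06,  0.02]))
```

View pics/s14.png

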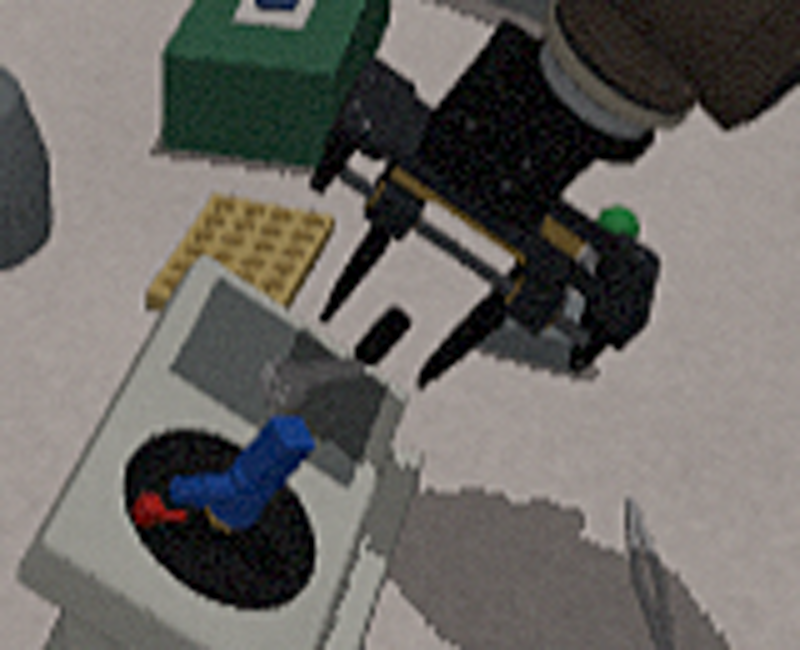

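Call:
arm_command(
  motion=[-0.3,0,0,0,0,0,0,-1,0,0,0,0,0,0,-1,0,0,0,0,0,0,-1,0,0,0,0,0,0,-1,0,0,0,0,0,0],
)

```text
t: 17.7
eef_pos: [549.6, -138.6, 93.1]
tcp_rot: [-3.141, 0.522, -3.089]
ft_force: [0.3, -0.2, 0.8]
opening: 0.238
```

Call:
arm_command(
  motion=[-1,-7,-4,0,0,0,0,-1,-15,-7,0,0,0,0,-1,-23,-9,0,0,0,0,-1,-31,-9.6,0,0,0,0,-1,-31,-9.6,0,0,0,0],
)

```text
t: 18.2
eef_pos: [577.0, -147.6, 108.5]
tcp_rot: [-3.139, 0.522, -3.089]
ft_force: [-1.4, -4.5, 0.9]
opening: 0.161
```

Run:
```python
from h import *
np.set_printoptions(precision=2,suppress=True)
s=env.state();print(s['joints'],s['ft_force'],s['moment'],s['opening']*95)
print(Rs.T@(s['eef_pos']-S))
snap("side","s15",(110,240,270,430),5)
```

```text
[-0.48  0.49  2.08  1.17  0.27  1.51] [-1.35 -4.47  0.89] [-0.63  0.43 -0.21] 15.30698972339216
[  -0.37 -162.27   30.05]
```

View pics/s15.png

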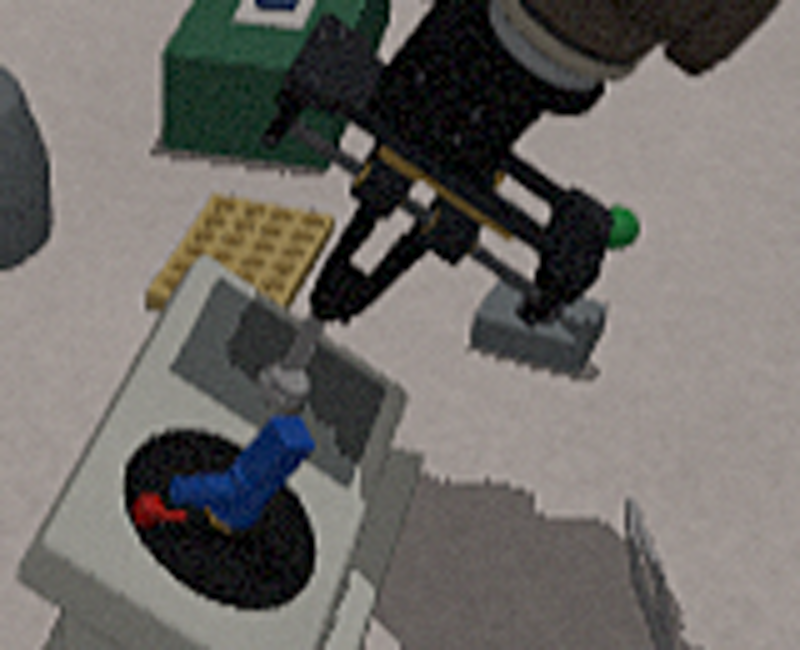

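Call:
arm_command(
  motion=[-1,-8,0.6,0,0,0,0,-1,-16,2.4,0,0,0,0,-1,-24,5.5,0,0,0,0,-1,-29,8.2,0,0,0,0,-1,-33,11,0,0,0,0,-1,-33,11,0,0,0,0],
)

```text
t: 18.85
eef_pos: [604.6, -134.0, 125.0]
tcp_rot: [-3.141, 0.522, -3.088]
ft_force: [-3.9, -1.2, 4.1]
opening: 0.16
```

Run:
```python
from h import *
np.set_printoptions(precision=2,suppress=True)
s=env.state();print(s['joints'],s['ft_force'],s['moment'],s['opening']*95)
print(Rs.T@(s['eef_pos']-S))
```

```text
[-0.43  0.49  2.01  0.95  0.29  1.79] [-3.89 -1.17  4.13] [-0.06  0.58  0.05] 15.165195938804354
[  32.35 -150.22   30.12]
```

Call:
arm_command(
  motion=[-1,-1.5,1.2,0,0,0,0,-1,-3,2.4,0,0,0,0,-1,-4,3.2,0,0,0,0,-1,-4,3.2,0,0,0,0],
)

```text
t: 19.25
eef_pos: [607.5, -130.9, 126.7]
tcp_rot: [-3.141, 0.521, -3.089]
ft_force: [-7.3, -2.9, 3.1]
opening: 0.162
```

Run:
```python
from h import *
np.set_printoptions(precision=2,suppress=True)
s=env.state();print(s['joints'],s['ft_force'],s['moment'],s['opening']*95)
print(Rs.T@(s['eef_pos']-S))
```

```text
[-0.42  0.48  2.01  0.92  0.29  1.82] [-7.27 -2.86  3.1 ] [-0.45  1.1  -0.01] 15.37246388297688
[  35.84 -147.28   30.15]
```

Call:
arm_command(
  motion=[0.1,0,0,0,0,0,0,0.1,0,0,0,0,0,0,0.1,0,0,0,0,0,0,0.1,0,0,0,0,0,0,0.1,0,0,-20,0,0,0,0.1,0,0,-45,0,0,0,0.1,0,0,-80,0,0,0,0.1,0,0,-120,0,0,0,0.1,0,0,-120,0,0,0],
)

```text
t: 20.15
eef_pos: [548.1, -134.3, 235.0]
tcp_rot: [-3.137, 0.527, -3.088]
ft_force: [-0.0, -0.7, -1.3]
opening: 0.548
```

Run:
```python
from h import *
np.set_printoptions(precision=2,suppress=True)
s=env.state();print(s['joints'],s['ft_force'],s['opening']*95)
snap("side","s16",(110,240,270,430),5)
snap("top","t16",(160,290,270,480),3.8)
print(env.spot_point("top","lock_knob"),env.spot_point("side","lock_knob"))
```

```text
[-0.48  0.24  2.02  0.58  0.48  2.14] [-0.02 -0.68 -1.27] 52.049092723689235
[{'location': [383.8, 199.4], 'confidence': 0.63}] [{'location': [326.3, 162.6], 'confidence': 0.75}]
```

View pics/s16.png

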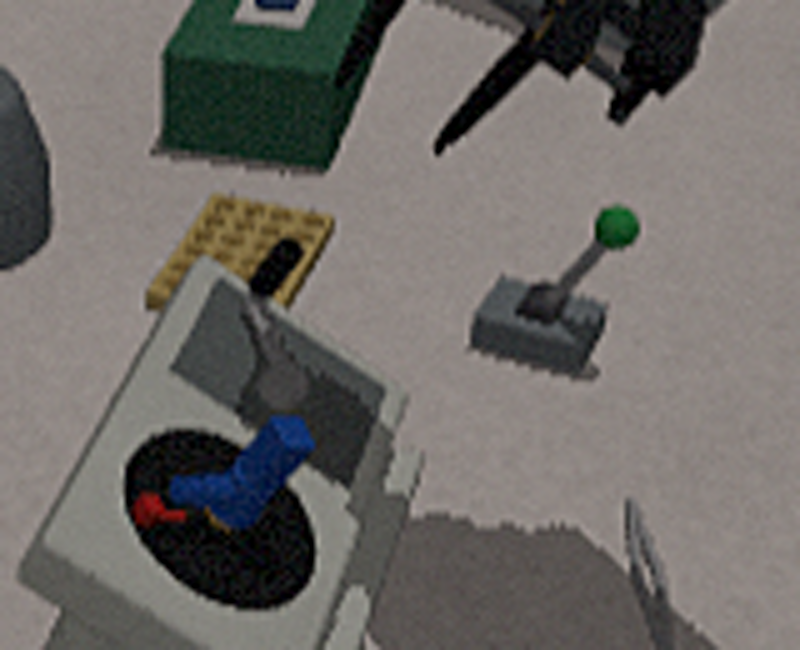

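View pics/t16.png

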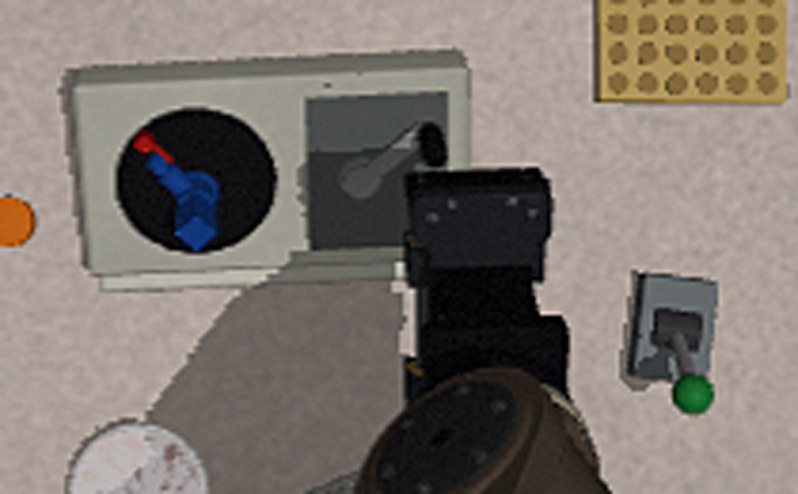

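Run:
```python
from kin import *
np.set_printoptions(precision=2,suppress=True)
c=[]
for k,n in(("t16","top"),("s16","side")):
    f=np.load(k+".npz");hsv=cv2.cvtColor(f['p'],cv2.COLOR_RGB2HSV)
    m=(hsv[:,:,0]>50)&(hsv[:,:,0]<75)&(hsv[:,:,1]>150)
    if n=="top":m[:, :440]=0;m[:,470:]=0
    else:m[:,:380]=0;m[:,410:]=0;m[130:]|=False;m[:140]=0;m[175:]=0
    v,u=np.nonzero(m);print(n,len(u),u.min(),u.max(),v.min(),v.max());c.append(((u.min()+u.max())/2,(v.min()+v.max())/2))
print(c);b,e=tri(*c);print('ball',b,e)
w=np.load("top0.npz")['w'];M=np.zeros((400,640),bool);M[225:275,425:470]=1
M&=(w[:,:,2]>17)&(w[:,:,2]<31);print(M.sum(),np.median(w[M],0));print(cv2.minAreaRect(w[M][:,:2].astype(np.float32)))
print(proj("top",knob(1.4)),proj("side",knob(1.4)))
print(delta([404,-299,200],toolR([0,0,-1],[-1,0,0])))
q=[-.6,.3,2.,0,.9,2.5-0]
```

```text
top 81 447 458 93 267
side 48 389 397 152 158
[(np.float64(452.5), np.float64(180.0)), (np.float64(393.0), np.float64(155.0))]
ball [ 551.02 -306.08   93.96] [np.float64(99.73520369687974), np.float64(99.7352036968795)]
418 [ 497.43 -300.1    24.95]
((489.37213134765625, -305.2026062011719), (51.6786003112793, 70.0461196899414), 83.46902465820312)
[[383.28 198.07]] [[324.85 162.93]]
(array([ 147.67, -157.42,  -50.15]), array([ 0.79, 29.85,  2.94]))
```

```bash
cat >> h.py <<'E'
d=np.array([np.cos(.113),-np.sin(.113),0]);GP=np.array([489.4,-305.2,22.])
TG=toolR([0,0,-1],[-.113,-.994,0])
E
python3 - <<'E'
from kin import *
np.set_printoptions(precision=2,suppress=True)
b,e=tri((452.1,263.4),(393,155));print('ball',b,e,(b-GP)@d,(b-GP)@np.array([.113,.994,0]))
D.append((s['joints'],s['eef_pos'],s['tcp_rot']))
p=fit(D).x
for z in(200,82):
  for k in(-85,20):
    a,c=ik(p,GP*[1,1,0]+d*k+[0,0,z],TG,np.array([-.7,.3,2.,0,.9,4.]));a[5]-=np.pi;print(z,k,a,c)
print(delta(GP*[1,1,0]-85*d+[0,0,200],TG))
E
```

```text
ball [ 450.84 -302.12   91.77] [np.float64(0.07839797024819621), np.float64(0.07839797024820565)] -38.656798720398264 -1.2988337235085232
200 -85 [-0.76  0.33  1.88 -0.    0.93  0.92] 7.051951188001281e-31
200 20 [-0.66  0.46  1.66 -0.    1.02  1.03] 3.47062097776225e-30
82 -85 [-0.76  0.5   2.01  0.    0.64  0.92] 1.0181141456329816e-29
82 20 [-0.66  0.6   1.78  0.    0.77  1.03] 6.398739942753376e-23
(array([ 146.7 , -154.09,  -49.59]), array([-20.94,  24.74, -78.55]))
```

Call:
arm_command(
  motion=[-1,20,-20,-40,-2,2.4,-8,-1,40,-40,-60,-4.2,5,-16,-1,60,-60,-70,-6.3,7.4,-24,-1,80,-85,-70,-8.4,10,-32,-1,100,-105,-70,-10.5,12.4,-39,-1,120,-125,-65,-12.6,15,-47,-1,146.7,-154,-60,-15,17.3,-55,-1,146.7,-154,-49.6,-17,20,-63,-1,146.7,-154,-49.6,-19,22,-71,-1,146.7,-154,-49.6,-20.9,24.7,-78.6,-1,146.7,-154,-49.6,-20.9,24.7,-78.6,-1,146.7,-154,-49.6,-20.9,24.7,-78.6,-1,146.7,-154,-49.6,-20.9,24.7,-78.6],
)

```text
t: 21.65
eef_pos: [404.8, -295.6, 200.3]
tcp_rot: [-3.139, 0.001, -1.686]
ft_force: [-0.3, -0.5, -0.0]
opening: 0.003
```

Run:
```python
from h import *
np.set_printoptions(precision=2,suppress=True)
s=env.state();print(s['joints'],s['ft_force'],s['opening']*95)
print(delta(GP*[1,1,0]-85*d+[0,0,82],TG))
snap("top","t17",(180,320,380,540),4.5)
```

```text
[-0.76  0.33  1.87  0.    0.93  0.92] [-0.28 -0.49 -0.01] 0.2946830403383694
(array([  0.18,   0.1 , 118.34]), array([-0.12,  0.07, -0.13]))
```

View pics/t17.png

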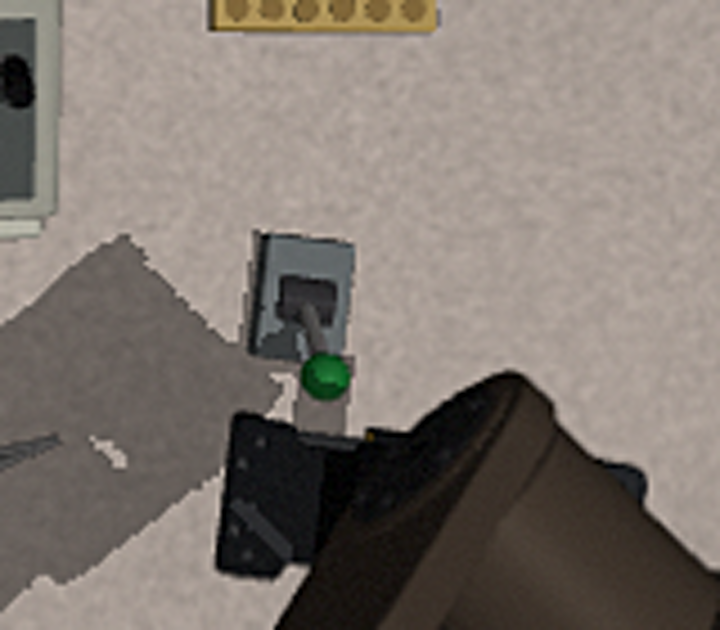

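Call:
arm_command(
  motion=[-1,0,0,40,0,0,0,-1,0,0,80,0,0,0,-1,0,0,110,0,0,0,-1,0,0,118,0,0,0,-1,0,0,118,0,0,0],
)

```text
t: 22.2
eef_pos: [404.8, -295.8, 82.4]
tcp_rot: [-3.141, 0.001, -1.685]
ft_force: [-0.2, -0.7, 0.0]
opening: 0.002
```

Call:
arm_command(
  motion=[-1,0,-10,0,0,0,0,-1,0,-20,0,0,0,0,-1,0,-30,0,0,0,0,-1,0,-40,0,0,0,0,-1,0,-50,0,0,0,0,-1,0,-60,0,0,0,0,-1,0,-70,0,0,0,0,-1,0,-80,0,0,0,0,-1,0,-88,0,0,0,0,-1,0,-88,0,0,0,0],
)

```text
t: 23.2
eef_pos: [493.5, -305.7, 82.8]
tcp_rot: [-3.139, -0.001, -1.683]
ft_force: [-0.0, -0.4, -0.6]
opening: 0.003
```

Run:
```python
from h import *
np.set_printoptions(precision=2,suppress=True)
s=env.state();print(s['joints'],s['ft_force'],(s['eef_pos']-GP)@d)
snap("top","t18",(180,320,380,540),4.5)
snap("side","s18",(110,240,270,430),5)
```

```text
[-0.67  0.59  1.8   0.    0.75  1.01] [-0.03 -0.39 -0.64] 4.104263959801376
```

View pics/t18.png

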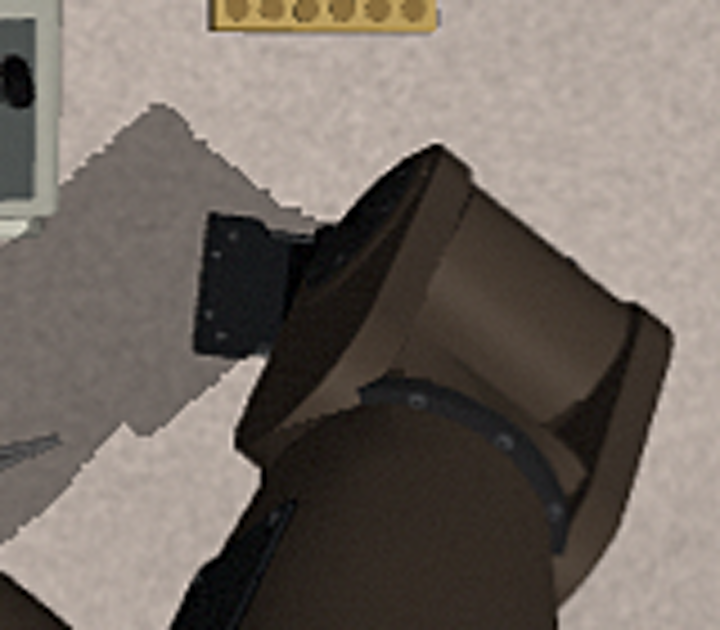

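View pics/s18.png

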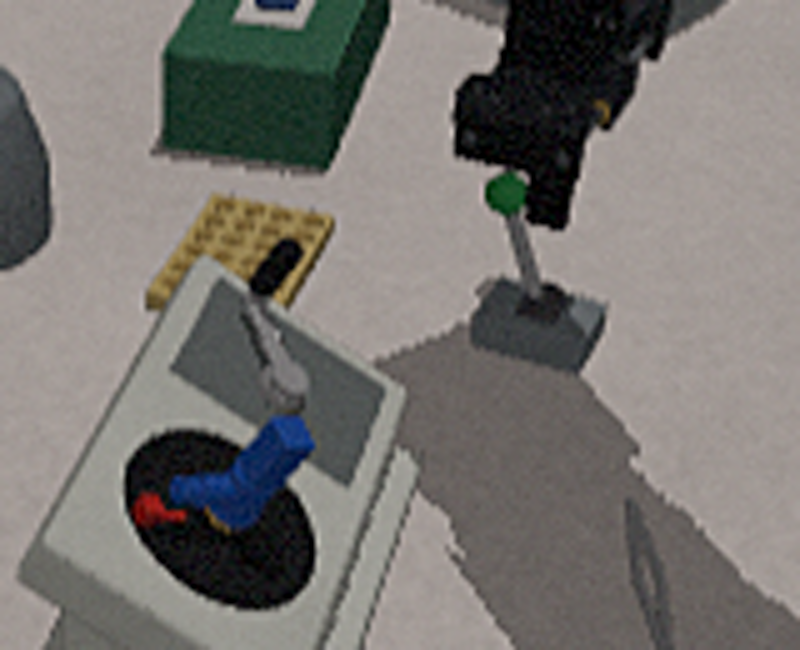

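Call:
arm_command(
  motion=[-1,0,-3,0,0,0,0,-1,0,-6,0,0,0,0,-1,0,-9,0,0,0,0,-1,0,-9,0,0,0,0],
)

```text
t: 23.7
eef_pos: [501.8, -306.7, 83.1]
tcp_rot: [-3.139, -0.001, -1.683]
ft_force: [-0.3, 0.0, -0.9]
opening: 0.002
```

Call:
arm_command(
  motion=[-1,0,-1.5,0,0,0,0,-1,0,-3,0,0,0,0,-1,0,-3,0,0,0,0],
)

```text
t: 24.0
eef_pos: [503.5, -306.8, 82.9]
tcp_rot: [3.141, 0.0, -1.683]
ft_force: [-7.0, 0.0, 1.9]
opening: 0.002
```

Run:
```python
from h import *
np.set_printoptions(precision=2,suppress=True)
s=env.state();print(s['joints'],s['ft_force'],(s['eef_pos']-GP)@d)
snap("side","s19",(110,240,270,430),5)
```

```text
[-0.66  0.6   1.77 -0.    0.77  1.02] [-7.02  0.    1.93] 14.215531333566183
```

View pics/s19.png

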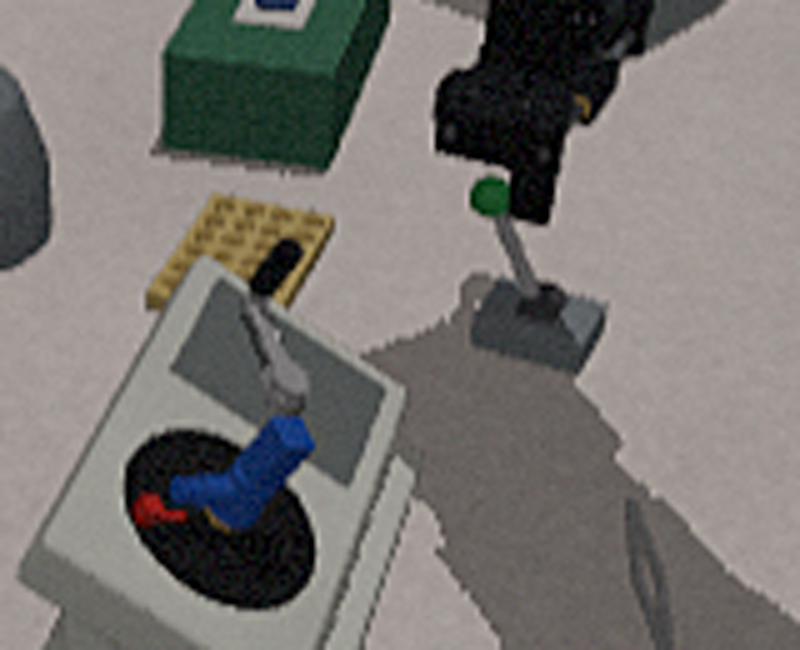

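Resistance rose to 7 N at the expected stop. I'm backing off and lifting clear.

Call:
arm_command(
  motion=[-1,0,15,0,0,0,0,-1,0,40,0,0,0,0,-1,0,70,0,0,0,0,-1,0,90,-30,0,0,0,-1,0,95,-80,0,0,0,-1,0,95,-120,0,0,0,-1,0,95,-120,0,0,0,-1,0,95,-120,0,0,0,-1,0,95,-120,0,0,0],
)

```text
t: 24.95
eef_pos: [409.5, -295.9, 201.8]
tcp_rot: [-3.141, 0.0, -1.683]
ft_force: [-0.3, 0.4, -0.7]
opening: 0.003
```

```bash
python3 chk.py 20
python3 - <<'E'
from h import *
np.set_printoptions(precision=2,suppress=True)
snap("side","s20f",(0,400,0,640),1.25)
snap("top","t20f",(0,400,0,640),1.25)
f=np.load("s20f.npz");hsv=cv2.cvtColor(f['p'],cv2.COLOR_RGB2HSV);m=(hsv[:,:,0]>50)&(hsv[:,:,0]<75)&(hsv[:,:,1]>150);m[:,:355]=0;m[:,410:]=0;m[:140]=0;m[180:]=0
v,u=np.nonzero(m);print('side ball',(u.min()+u.max())/2,(v.min()+v.max())/2)
for a in(.7,.85,1.0):print(a,proj("side",[GP+80*(np.sin(a-.5)*d+np.array([0,0,np.cos(a-.5)]))]),proj("top",[GP+80*(np.sin(a-.5)*d+np.array([0,0,np.cos(a-.5)]))]))
w=np.load("t20f.npz")['w'];p=np.load("t20f.npz")['p'];h=cv2.cvtColor(p,cv2.COLOR_RGB2HSV);m=(h[:,:,0]>22)&(h[:,:,0]<34)&(h[:,:,1]>150);m[:,:170]=0;m[:,235:]=0
print('cap',np.nanmedian(w[m],0))
E
```

```text
[-0.76  0.34  1.86  0.    0.94  0.93] [-0.29  0.44 -0.73] [-0.02 -0.01  0.02] 0.2794279159834813
[ 1.  -0.4] elbow (np.float32(21.0), np.float64(2.325)) mark (14.2, np.float64(2.35))
[1 0] elbow (np.float32(18.8125), np.float64(2.35)) mark (12.2, np.float64(2.375))
[0.5 0. ] elbow (np.float32(18.75), np.float64(2.375)) mark (14.9, np.float64(2.375))
[1.5 0. ] elbow (np.float32(19.75), np.float64(2.3)) mark (10.0, np.float64(2.35))
side ball 367.5 149.0
0.7 [[375.2  148.19]] [[455.03 240.81]]
0.85 [[371.34 148.23]] [[455.27 235.97]]
1.0 [[367.67 148.81]] [[455.3  231.41]]
cap [506.65 323.84  24.18]
```

View pics/t20f.png

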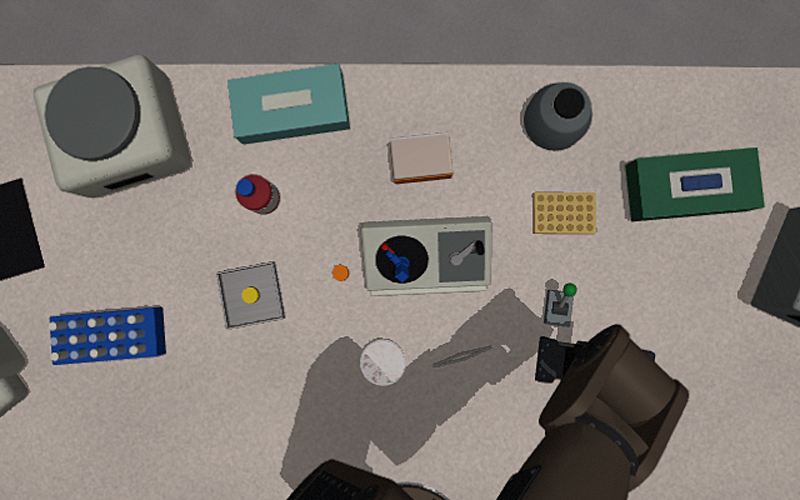

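View pics/s20f.png

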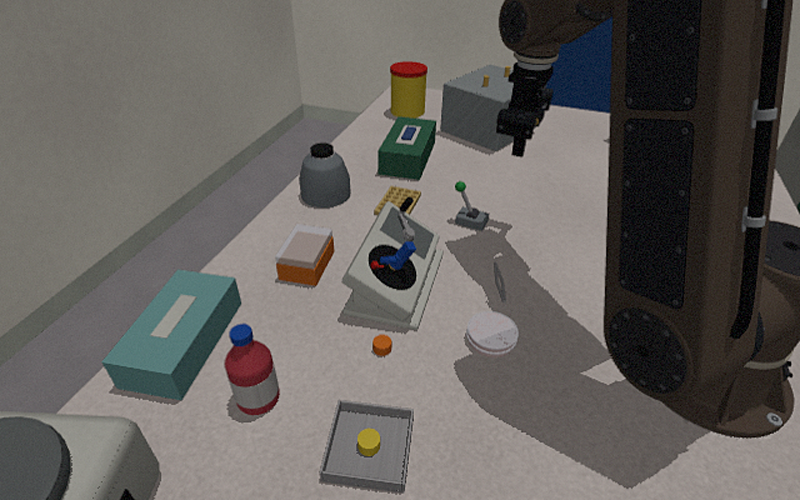

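The checks agree. The toggle ball in the side view is at (367.5,149), against a predicted (367.7,148.8) for fully open. The cap is in the tray, the elbow is on the mark, the lock is over, the bystanders have not moved and the arm is clear. Handing in.

```bash
python3 -c "
from cell import env
print(env.job_done())"
```

```text
the job is handed in; nothing more can be done
None
```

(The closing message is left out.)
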